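Leak-test a tube behind the hinged guard

ROBOT

A 6-joint arm with a two-finger parallel gripper is mounted at the origin on a cart in front of the work surface, level with it; the furniture and walls round the work are solid. World frame = base frame: x ahead of the robot, y to its left, z up, the work surface at z = 0. Lengths are in m, angles in rad, forces in N, time in s.
With the tool pointing down it reaches from about 0.275 to 0.75 m from the base axis. Payload 10.2 kg.
Tool frame: the origin (TCP) lies midway between the tips of the shut fingers; the grasp point (between the pads) lies 19 mm behind it; z points along the fingers, x is the direction in which the jaws open and shut, and the axes are right-handed (so a half turn about z gives the same grasp; the last joint's range is limited). The gripper opens to 88 mm and grips with 3 to 60 N. Pads are 18 mm wide; open, the fingers measure 123 mm over their backs; the gripper's body (75 mm by 187 mm) begins 45 mm behind the grasp point.
Start: joints at [0.92, 0.313, 1.498, -0, 1.331, -0.223], TCP at [0.218, 0.478, 0.239] pointing down, gripper open.
Joint ranges: [-2.94, 2.94], [-0.97, 2.17], [0.19, 2.56], [-1.23, 4.37], [0.02, 3.11], [-2.88, 2.88]. Speed limits (rad/s): [2.39, 2.39, 3.01, 3.14, 3.14, 3.14].

INTERFACE

Orientations are given as [roll, pitch, yaw] about the fixed x, y, z axes, in that order (R = Rz(yaw) Ry(pitch) Rx(roll)).
In Python, from rig import readout, viewer, workorder gives the robot as it stands.
- The arm moves only by the shell command python3 -m pendant 'ROWS'. ROWS is JSON, one flat list of numbers, 5 for each row, row after row: the opening, from 0 (shut) to 1 (fully open), then the shift along the tool's x, y, z in mm, then the turn about the tool's z in degrees. In form: [gripper, tx, ty, tz, twist, gripper, tx, ty, tz, twist, ...]. A call has 1 to 10 rows; each row is the pose to reach, as a shift and turn from the pose commanded when the call began, along the tool's axes at that moment; what a row does not reach only later rows make up. A row lasts 1/12 s, in which the tool goes at most 41.7 mm and 7.16 degrees, less where a joint would pass 70% of its speed; a pose out of reach is approached as far as the arm can. A call with a gripper value outside its range is refused whole. The fingers move at their own pace and stop on an object; the grip force is fixed at half the most. Time passes only in rows, so rows that repeat a pose let the fingers close. It gives the time, the measured TCP pose, the force and the opening at its end, in the units of the state.
- readout.sense(): the state, without advancing time (a new reading comes with each control period).
- viewer.snapshot(name): name is "side" or "top" or "wrist"; returns a dict with "frame" (400x640x3 uint8, red, green, blue), "vertical_fov" (degrees; the focal length in pixels is half the picture's height over the tangent of half this angle, whatever the lens; pixels are square), "cx", "cy" (the principal point, pixels), "xyz" and "orientation" of the camera in the world. Camera axes: x right, y up, looking along -z (the intrinsics and any distortion apply to the point x, -y, -z); pixel columns grow to the right and rows downward; lengths in m; the calibration is good to about 2 mm. A picture is of the moment at which its call begins. There is no depth.
- workorder.job_done(): hands the job in, once; it reports no verdict.
The state is a dict: "time": time; "joints": joint angles; "dq": joint speeds; "joint_torque": joint torques, N m; "eef_pos": TCP position; "eef_rot": TCP orientation; "ft_force": force on the tool from outside, world axes, zero at the start; "ft_torque": the same for the moment, N m; "opening": finger opening in m.
Only numpy, scipy, OpenCV 4.12 (cv2) and the standard library are available. Lean on these libraries where they do the work, as an engineer would, in place of code of your own. Each camera call takes 0.05 s, during which the arm holds its last target.

TASK

Leak-test the steel tube that has the blue cap: lift the clear guard of the test station well open, lay the tube in the two V-saddles and slide its uncapped nose into the brass port until the mouth of the port lies on the tube's black depth band, neither short of it nor past it. Let go, lower the guard fully shut, and only then throw the red toggle valve over to its far side. Leave the tube with the yellow cap in its rack and the things on the bench alone.

Things in the scene. Friction and masses are not known exactly. Their poses are not given: they have to be found in the camera images.
- station: The fixed test station, 190 x 296 mm, origin on the bench under it (base plate from y -141 to +155 mm). Its axes: x from its front to its back (away from the robot at yaw 0), y to its left, z up. In its well are two white V-saddles, 12 mm thick in y, centred at x -12 mm, y +24 and -64 mm. The well is free beside a tube from x -85 to +89 mm and down to z 26 mm; its walls are 61 mm high in front and at the right end (y -135 mm), 89 mm at the back.
- guard (a joint): Hinge of the clear guard, rad: 0 = fully shut, grows as the front edge is lifted, stop at 1.85 (leaning back past upright). A stiff friction hinge: the guard stays at any angle where it is let go, and has to be pushed down as well as pulled up (1 to 6 N at the handle).
- guard_handle (a point): Middle of the guard's black bridge handle: a level round bar, 12 mm thick and 86 mm long along the station's y, its axis 36 mm above the guard's top near its front right corner on two posts. It moves with the guard. With the guard shut it is 135 mm above the bench, 172 mm in front of the hinge line (to the station's -x) and 42 mm above it.
- guard_hinge (a point): Point on the guard's hinge line at the back of the station, 93 mm above the bench, straight behind the handle and 106 mm behind the port's axis. The line runs along the station's y; the guard reaches 185 mm from it. Fixed; axes as the station's.
- port_mouth (a point): Centre of the mouth of the brass port, on the bore's axis, 62 mm above the bench. The bore is 31 mm wide and 40 mm deep (deeper than the tube has to go) and runs from here towards the station's +y; its collar is 45 mm across. A tube lying in the station's two V-saddles is in line with the bore. Fixed; axes as the station's.
- tube_blue_mid (a point): Centre of the tube to be tested: straight steel, 28 mm in diameter, 150 mm long, 0.11 to 0.22 kg, with a blue cap of the same width on one end. Its y axis runs along the tube from the blue cap to the nose. It starts level in the rack, its axis 72 mm above the bench, and lies 62 mm above the bench in the station.
- tube_blue_nose (a point): Centre of the uncapped nose face of the blue-capped tube, 75 mm from its centre (at +y of the tube). The tube's black depth band lies 24 to 34 mm from the nose.
- tube_yellow_mid (a point): Centre of the other tube: the same tube with a yellow cap, in the rack's other place. Leave it there.
- rack: Fixed two-place rack, its plate 154 x 98 mm, 38 mm above the bench, on a short stand; origin at the bench under its middle. Tubes lie along its y, noses to its +y, at x -44 and +44 mm (either tube in either place). V-saddles of 10 mm at y -40 and +40 mm in each place, 60 mm wide; a tube can be gripped across from above between them.
- valve (a joint): Red toggle valve, rad: 0 = off, leaning to the front of the station; 1.0 = on, leaning to the back. It is light (about 1 N at its end) and stays where it is left.
- valve_tip (a point): Point in the end of the red sleeve, 14 mm thick, on the toggle valve's lever, on top of the control housing at the left end of the station, pivot at station x +40 mm, y +118 mm. It is 60 mm from the pivot and swings along the station's x from 29 mm in front of the pivot to 29 mm behind it, 200 mm above the bench at both ends, 207 mm half-way; the lever ends 11 mm past it. The housing is 127 mm high, the valve's body on it 27 mm more.
- beaker: Clear plastic beaker, 55 mm across, 70 mm high, standing on the bench behind the left end of the station; origin under its middle. Leave it alone.
- weight: Brass weight, 32 mm across, 42 mm high, standing on the bench to the right of the rack; origin under its middle. Leave it alone.
- kraft_tape: Roll of brown tape, 114 mm across, 50 mm high, lying on the envelopes in front of the wire basket. Leave it alone.

How it is judged:
By the outcome, as a careful person would: the job done as asked, in the order asked, and still so for the second after the job is handed in, with the robot touching nothing.
It also fails if it takes over 72 s, if anything falls off the work surface, if the arm or the gripper's body presses on something with over 40 N, if the wrist force passes 120 N, or if a joint passes its speed limit or range.

## Working session

There is one attempt and no reset: what is moved stays moved. The work goes in short steps, Python scripts to look and compute and a shell command to move; the robot and the scene stay as the last step left them, time stands still between calls to the robot, and variables do not carry over. Pictures are saved under pics/ and viewed, and the job is handed in when it is done.

```bash
ls; mkdir -p pics
python3 - <<'E'
from rig import readout, viewer, workorder
import cv2
print(readout.sense())
for n in ("side","top","wrist"):
    s=viewer.snapshot(n); cv2.imwrite(f"pics/a_{n}.png",s["frame"][:,:,::-1])
    print(n,{k:v for k,v in s.items() if k!="frame"})
E
```

```text
pics
{'time': 0.0, 'joints': array([ 9.19570347e-01,  3.13400574e-01,  1.49841508e+00, -7.07034465e-06,
        1.33100511e+00, -2.23424950e-01]), 'dq': array([ 0.00041238,  0.00067854,  0.0005809 ,  0.0002587 , -0.00164386,
        0.00022893]), 'joint_torque': array([-4.40640988e-04, -4.02217555e+01, -2.52271414e+01,  6.93663326e-02,
        3.53016949e-02, -6.37725998e-05]), 'eef_pos': array([0.21768091, 0.47747787, 0.23819465]), 'eef_rot': array([-3.14132724e+00,  1.19910079e-03,  1.14299714e+00]), 'ft_force': array([ 0.22823316, -0.31644994,  0.5723124 ]), 'ft_torque': array([ 0.00781317, -0.02896243,  0.02048661]), 'opening': 0.08816537972614809}
side {'vertical_fov': 53.41423522777703, 'cx': 322.78286300937, 'cy': 205.4910478034431, 'xyz': array([0.13960859, 0.93739545, 0.57168218]), 'orientation': array([ 1.11694991,  0.01765487, -2.75784677])}
top {'vertical_fov': 49.01645676774267, 'cx': 316.61349666721713, 'cy': 199.23837117196425, 'xyz': array([0.27399644, 0.08062009, 1.24550567]), 'orientation': array([ 0.18931987, -0.00754356, -1.56695032])}
wrist {'vertical_fov': 64.15743500049233, 'cx': 322.57088496378583, 'cy': 204.45051055413978, 'xyz': array([0.14475054, 0.51087797, 0.38326464]), 'orientation': array([-3.14286537e-01,  6.97108098e-04,  1.14256950e+00])}
```

View pics/a_side.png

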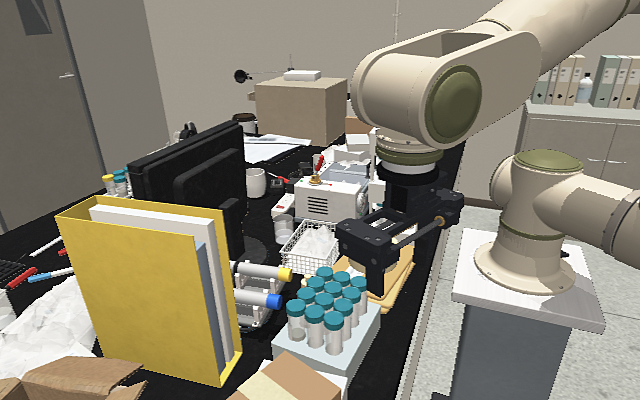

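View pics/a_top.png

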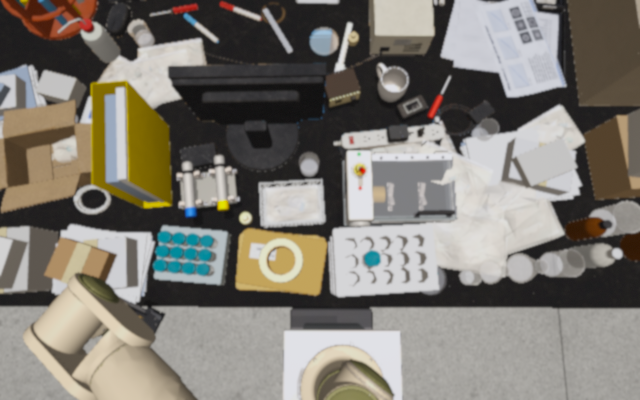

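View pics/a_wrist.png

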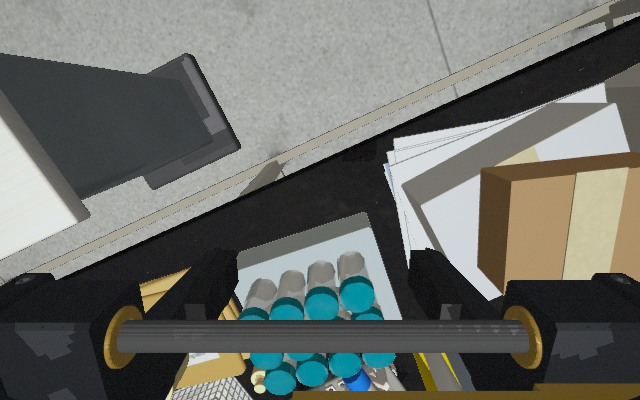

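The top view has the rack with both tubes at about (208,187), caps towards the robot: blue at (191,212) and yellow at (222,205). The station is at about (400,186), with the red toggle at (360,170) and the handle at (435,212).

```bash
cat > h.py <<'E'
import numpy as np, cv2
from scipy.spatial.transform import Rotation as R
from rig import readout, viewer
def snap(n,fn=None):
    s=viewer.snapshot(n)
    s["R"]=R.from_euler("xyz",s["orientation"]).as_matrix(); s["f"]=200/np.tan(np.radians(s["vertical_fov"]/2))
    if fn: cv2.imwrite("pics/"+fn,s["frame"][:,:,::-1])
    return s
def ray(s,u,v):
    d=s["R"]@np.array([(u-s["cx"])/s["f"],-(v-s["cy"])/s["f"],-1]); return s["xyz"],d/np.linalg.norm(d)
def onz(s,u,v,z):
    o,d=ray(s,u,v); return o+d*(z-o[2])/d[2]
def proj(s,p):
    c=s["R"].T@(np.asarray(p)-s["xyz"]); return np.array([s["cx"]+s["f"]*c[0]/-c[2], s["cy"]-s["f"]*c[1]/-c[2]])
def tool():
    q=readout.sense(); return q["eef_pos"],R.from_euler("xyz",q["eef_rot"]).as_matrix(),q
def crop(s,x0,y0,x1,y1,k,fn):
    cv2.imwrite("pics/"+fn,cv2.resize(s["frame"][y0:y1,x0:x1,::-1],None,fx=k,fy=k,interpolation=cv2.INTER_CUBIC))
E
python3 - <<'E'
from h import *
s=snap("top")
crop(s,160,130,480,240,2.5,"b_top.png")
t=snap("side"); crop(t,200,140,400,340,3,"b_side.png")
for n,u,v,z in [("bluecap",191,212,.072),("bluenose",184,163,.072),("yelcap",222,205,.072),("yelnose",215,158,.072),("handle",435,212,.135),("valvetip",360,170,.2)]:
    print(n,onz(s,u,v,z).round(3))
E
```

```text
bluecap [0.462 0.412 0.072]
bluenose [0.599 0.439 0.072]
yelcap [0.482 0.329 0.072]
yelnose [0.614 0.354 0.072]
handle [ 0.455 -0.231  0.135]
valvetip [ 0.548 -0.033  0.2  ]
```

View pics/b_top.png

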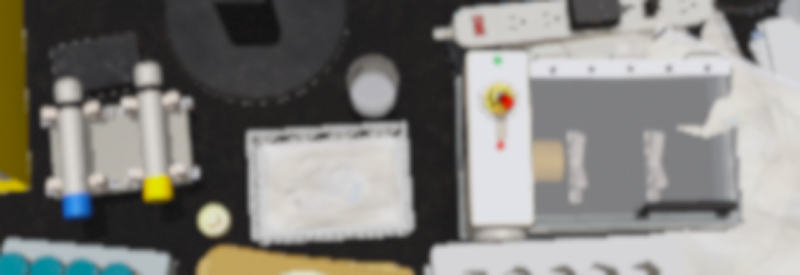

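View pics/b_side.png

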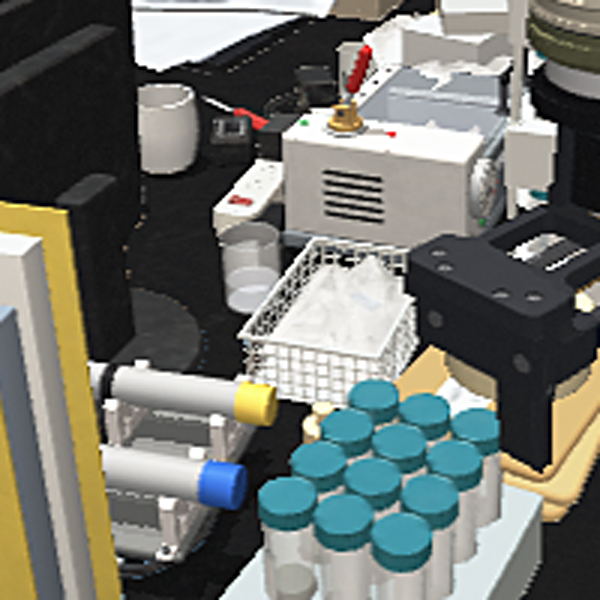

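```bash
python3 -m pendant '[1,-30,30,-40,7,1,-60,60,-80,14,1,-90,90,-112,21,1,-120,120,-112,28,1,-145,150,-112,35,1,-170,180,-112,42,1,-195,205,-112,49,1,-220,235,-112,56,1,-245,265,-112,62,1,-265,285,-112,65.5]'
python3 - <<'E'
from h import *
s=snap("top")
for n,u,v,z in [("binderbase",171,205,0),("binderbaseback",165,150,0),("binder top",150,90,.25),("monitor base low",230,120,.1),("monl",172,80,.25),("weight",245,217,.02)]:
    print(n,onz(s,u,v,z).round(3))
p,M,q=tool();print(p,q["eef_rot"])
print("to view", (M.T@(np.array([.48,-.15,.35])-p)*1000).round(1), np.degrees(q["eef_rot"][2]))
E
```

```text
time: 1.08
eef_pos: [0.3643, 0.1241, 0.3509]
eef_rot: [-3.141, -0.001, -0.006]
ft_force: [0.7, -0.4, -0.5]
opening: 0.088
binderbase [0.494 0.491 0.   ]
binderbaseback [0.658 0.519 0.   ]
binder top [0.732 0.478 0.25 ]
monitor base low [0.714 0.312 0.1  ]
monl [0.758 0.427 0.25 ]
weight [0.457 0.274 0.02 ]
[0.36690341 0.11822544 0.35044261] [ 3.13886299e+00 -3.52098953e-04 -1.49621902e-02]
to view [117.1 266.5   1.2] -0.8572703496710128
```

```bash
python3 -m pendant '[1,18,40,0,0,1,36,80,0,0,1,54,120,0,0,1,72,160,0,0,1,90,200,0,0,1,108,240,0,0,1,117,266,0,0,1,117,266,0,0,1,117,266,0,0]'
python3 - <<'E'
from h import *
s=snap("wrist","c_wrist.png")
E
```

```text
time: 1.88
eef_pos: [0.4811, -0.1414, 0.3497]
eef_rot: [-3.141, 0.002, -0.003]
ft_force: [-0.9, -0.3, -0.0]
opening: 0.0882
```

View pics/c_wrist.png

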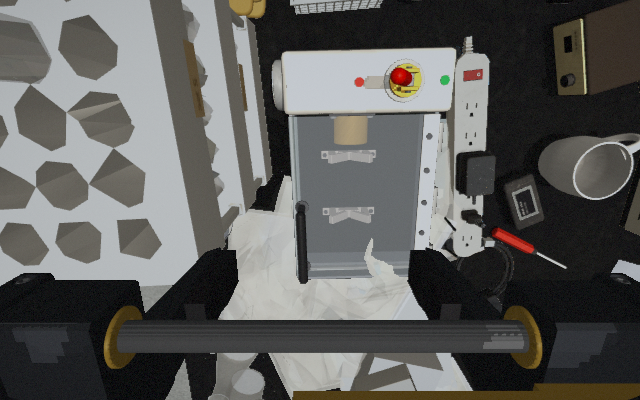

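The wrist view shows the station: handle bar from (301,203) to (303,283), port mouth at about (350,143), saddles at (348,156) and (348,213), and red toggle end at (401,77). I'll zoom in to measure.

Run:
```python
from h import *
s=snap("wrist")
crop(s,270,40,470,190,4,"d1.png"); crop(s,270,150,470,300,4,"d2.png")
print(s["xyz"],s["f"])
```

```text
[ 0.48143371 -0.05974882  0.49537553] 319.09055544125425
```

View pics/d1.png

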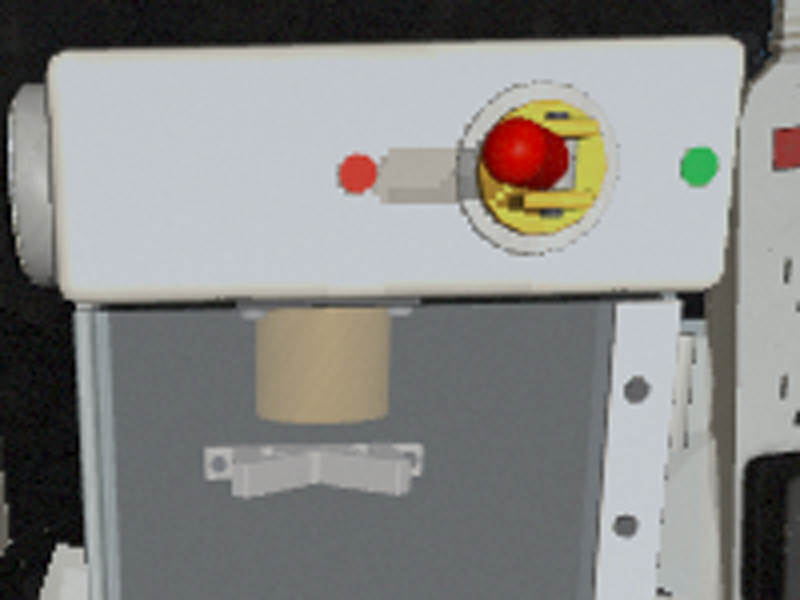

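View pics/d2.png

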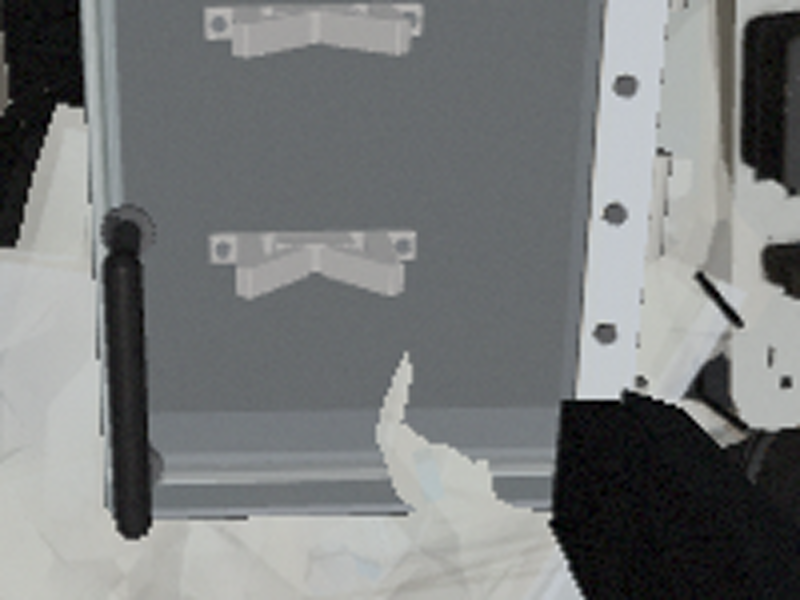

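Run:
```python
from h import *
s=snap("wrist")
P=lambda u,v,y0,z: onz(s,270+u/4,y0+v/4,z)
a=P(124,225,150,.135);b=P(134,537,150,.135);print("bar ends",a,b,np.linalg.norm(a-b),"mid",(a+b)/2)
l=P(257,410,40,.062);r=P(388,410,40,.062);print("mouth l r",l,r,np.linalg.norm(l-r),(l+r)/2, "top",P(322,422,40,.0845))
print("housing bl br",P(65,300,40,.127),P(722,288,40,.127)," tl tr",P(50,55,40,.127),P(742,40,40,.127))
print("dots red green",P(357,173,40,.127),P(698,166,40,.127))
print("valve base ring",P(540,168,40,.13), "tip",P(515,152,40,.21))
print("saddle1 top edge corners z.03", P(205,445,40,.03),P(423,445,40,.03),"saddle2",P(210,232,150,.03),P(416,232,150,.03))
print("sad1 tips z?",P(232,470,40,.062),P(412,470,40,.062),"sad2",P(235,275,150,.062),P(405,275,150,.062))
```

```text
bar ends [ 0.45518353 -0.17850581  0.135     ] [ 0.45617494 -0.28484313  0.135     ] 0.10634194180052427 mid [ 0.45567923 -0.23167447  0.135     ]
mouth l r [ 0.49654398 -0.11240077  0.062     ] [ 0.54057258 -0.11240602  0.062     ] 0.044028600389449314 [ 0.51855828 -0.1124034   0.062     ] top [ 0.5165605  -0.11342457  0.0845    ]
housing bl br [ 0.44043827 -0.07409129  0.127     ] [ 0.62293362 -0.07091292  0.127     ]  tl tr [ 0.43868843 -0.01190504  0.127     ] [ 0.62044241 -0.00836851  0.127     ]
dots red green [ 0.5205692  -0.04101246  0.127     ] [ 0.61254182 -0.03926546  0.127     ]
valve base ring [ 0.56921951 -0.03991634  0.13      ] tip [ 0.54449357 -0.04096136  0.21      ]
saddle1 top edge corners z.03 [ 0.47889374 -0.12894153  0.03      ] [ 0.55823397 -0.12894956  0.03      ] saddle2 [ 0.48069021 -0.21613884  0.03      ] [ 0.56001353 -0.21613706  0.03      ]
sad1 tips z? [ 0.48824332 -0.1326386   0.062     ] [ 0.54962296 -0.13264402  0.062     ] sad2 [ 0.48978235 -0.2217958   0.062     ] [ 0.55142293 -0.22179287  0.062     ]
```

Station yaw comes out at about 1.1°. Its origin is about (0.531, -0.159), and the mouth is at station y ≈ +46 mm. The saddles, pivot and handle/hinge distances all agree with the given dimensions. Next I'll grip the handle.

```bash
python3 -m pendant '[0.6,-10,35,20,-1.2,0.6,-20,70,40,-1.2,0.6,-25,92,75,-1.2,0.6,-25,92,115,-1.2,0.6,-25,92,150,-1.2,0.6,-25,92,180,-1.2,0.6,-25,92,205,-1.2,0.6,-25,92,205,-1.2,0.6,-25,92,205,-1.2]'
python3 - <<'E'
from h import *
s=snap("wrist","e_wrist.png")
p,M,q=tool(); print(p,q["eef_rot"],q["ft_force"])
E
```

```text
time: 2.78
eef_pos: [0.4561, -0.2311, 0.1463]
eef_rot: [-3.141, 0.0, 0.022]
ft_force: [0.9, -0.0, 0.4]
opening: 0.0527
[ 0.45661323 -0.23168395  0.14739446] [ 3.14026377e+00 -1.58845252e-03  2.19135338e-02] [-0.18499061 -0.39654772  0.18901507]
```

View pics/e_wrist.png

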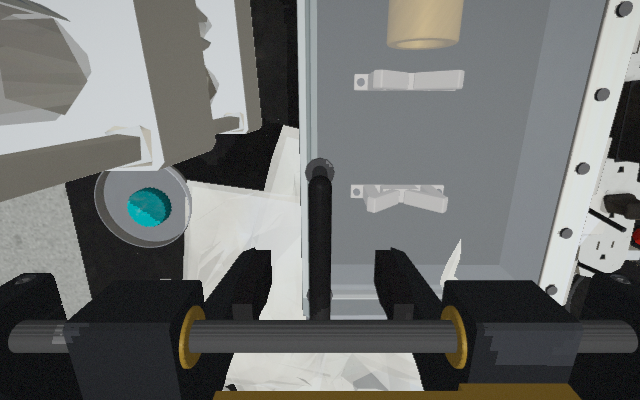

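The bar at column 320 is centred between the fingers. I'll go down and close.

```bash
python3 -m pendant '[0.6,0,0,20,0,0.6,0,0,30,0,0.6,0,0,30,0,0,0,0,30,0,0,0,0,30,0,0,0,0,30,0,0,0,0,30,0,0,0,0,30,0,0,0,0,30,0]'
```

```text
time: 3.58
eef_pos: [0.456, -0.2321, 0.1159]
eef_rot: [3.141, -0.0, 0.021]
ft_force: [0.4, 0.4, -0.2]
opening: 0.015
```

```bash
python3 -m pendant '[0,0,0,0,0,0,5,0,-17,0,0,12,0,-33,0,0,20,0,-49,0,0,30,0,-64,0,0,41,0,-77,0,0,54,0,-90,0,0,67,0,-101,0,0,82,0,-111,0,0,82,0,-111,0]'
python3 - <<'E'
from h import *
s=snap("side","f_side.png"); 
p,M,q=tool(); print(p,q["eef_rot"],q["ft_force"],q["opening"])
E
```

```text
time: 4.42
eef_pos: [0.5399, -0.2301, 0.2236]
eef_rot: [-3.14, 0.001, 0.021]
ft_force: [12.1, -4.7, -22.1]
opening: 0.0087
[ 0.53913526 -0.23011349  0.22310778] [-3.13942307e+00  1.31313746e-03  2.13479560e-02] [ 13.25111773  -5.52581354 -22.6989111 ] 0.008390266426059981
```

View pics/f_side.png

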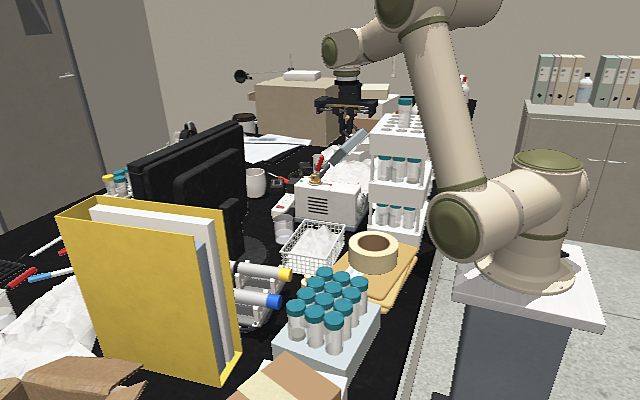

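Run:
```python
from h import *
s=snap("side"); crop(s,270,80,420,230,4,"g_side.png")
s=snap("wrist","g_wrist.png")
```

```text
(no output)
```

View pics/g_side.png

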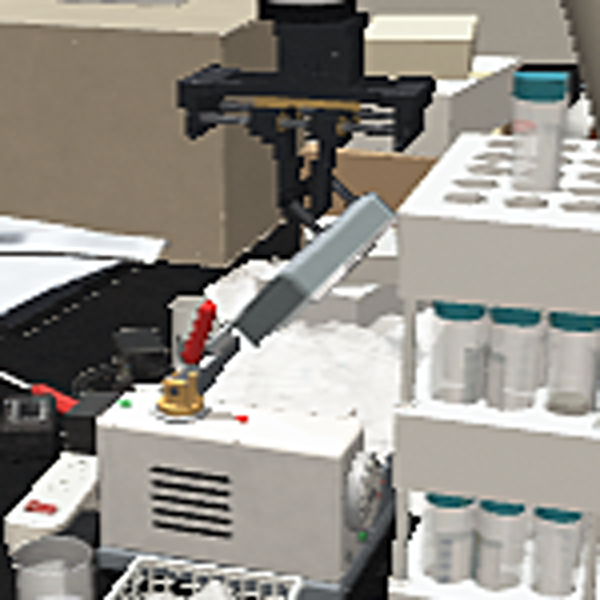

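View pics/g_wrist.png

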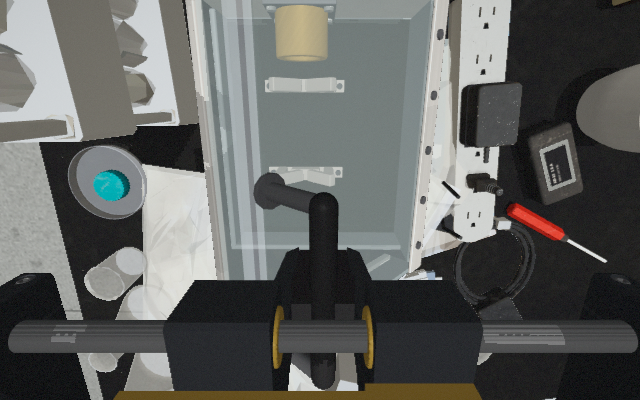

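```bash
python3 -m pendant '[0,2,0,4,0,0,18,0,-4,0,0,33,0,-11,0,0,50,0,-15,0,0,67,0,-18,0,0,84,0,-20,0,0,84,0,-20,0]'
python3 - <<'E'
from h import *
p,M,q=tool(); print(p,q["eef_rot"],q["ft_force"],q["opening"],q["joints"].round(2))
s=snap("side"); crop(s,270,80,420,230,4,"h_side.png")
E
```

```text
time: 5.15
eef_pos: [0.6229, -0.2286, 0.2445]
eef_rot: [-3.141, 0.003, 0.021]
ft_force: [1.5, -2.0, -8.8]
opening: 0.0086
[ 0.62291907 -0.22864977  0.24452592] [-3.14074072e+00  2.77144974e-03  2.10710618e-02] [ 1.45232126 -1.98300671 -8.76240353] 0.008646134688273712 [-0.53  0.63  1.   -0.    1.51 -0.55]
```

View pics/h_side.png

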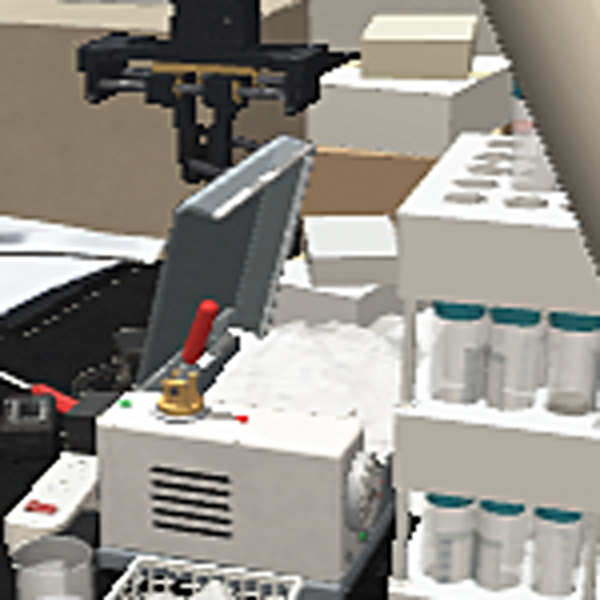

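```bash
python3 -m pendant '[0,9,0,2,0,0,17,0,3,0,0,26,0,4,0,0,35,0,6,0,0,43,0,8,0,0,52,0,10,0,0,60,0,13,0,0,68,0,15,0,0,76,0,18,0,0,76,0,18,0]'
python3 - <<'E'
from h import *
p,M,q=tool(); print(p,q["eef_rot"],q["ft_force"],q["opening"],q["joints"].round(2))
s=snap("side"); crop(s,270,80,420,230,4,"i_side.png")
E
```

```text
time: 6.03
eef_pos: [0.6976, -0.2273, 0.228]
eef_rot: [-3.141, 0.001, 0.02]
ft_force: [-0.3, -1.1, -6.3]
opening: 0.0078
[ 0.69764944 -0.22731798  0.22795774] [-3.14142457e+00  1.29580326e-03  2.04907897e-02] [-0.28807869 -1.06325193 -6.2754348 ] 0.007836739993571349 [-0.47  0.84  0.69 -0.    1.62 -0.49]
```

View pics/i_side.png

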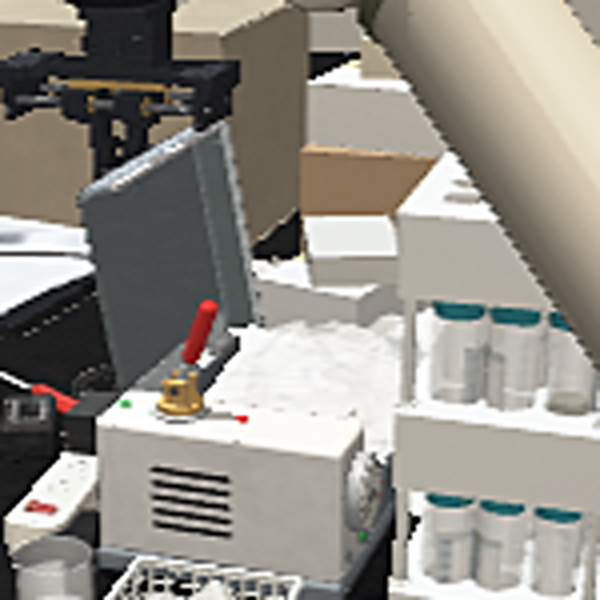

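```bash
python3 -m pendant '[0.25,0,0,0,0,0.25,0,0,0,0,0.25,0,0,0,0,0.25,0,0,-20,0,0.25,0,0,-50,0,0.25,0,0,-90,0,0.25,0,0,-120,0,0.25,-20,0,-130,0,0.25,-50,-20,-130,0,0.25,-80,-40,-130,0]'
python3 - <<'E'
from h import *
p,M,q=tool(); print(p,q["eef_rot"],q["ft_force"],q["opening"],q["joints"].round(2))
s=snap("side"); crop(s,230,80,430,230,4,"j_side.png")
s=snap("top"); crop(s,150,50,350,200,4,"j_top.png")
for n,u,v,z in [("mon right end",325,75,.25),("mon base",250,140,0)]: print(n,onz(s,u,v,z))
E
```

```text
time: 6.92
eef_pos: [0.6297, -0.1973, 0.3591]
eef_rot: [3.141, -0.002, 0.02]
ft_force: [1.4, -0.4, -0.4]
opening: 0.022
[ 0.62967652 -0.19726625  0.35909324] [ 3.14075283e+00 -2.12600594e-03  1.97375111e-02] [ 1.41517294 -0.43902567 -0.42387496] 0.022010801851858247 [-0.48  0.61  0.74  0.    1.78 -0.5 ]
mon right end [0.77399624 0.05453956 0.25      ]
mon base [0.6904314 0.270282  0.       ]
```

View pics/j_side.png

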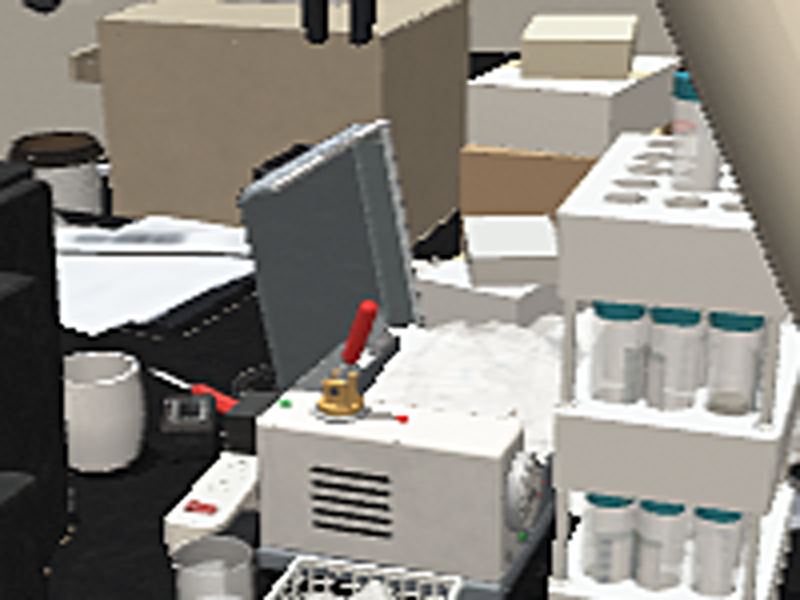

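View pics/j_top.png

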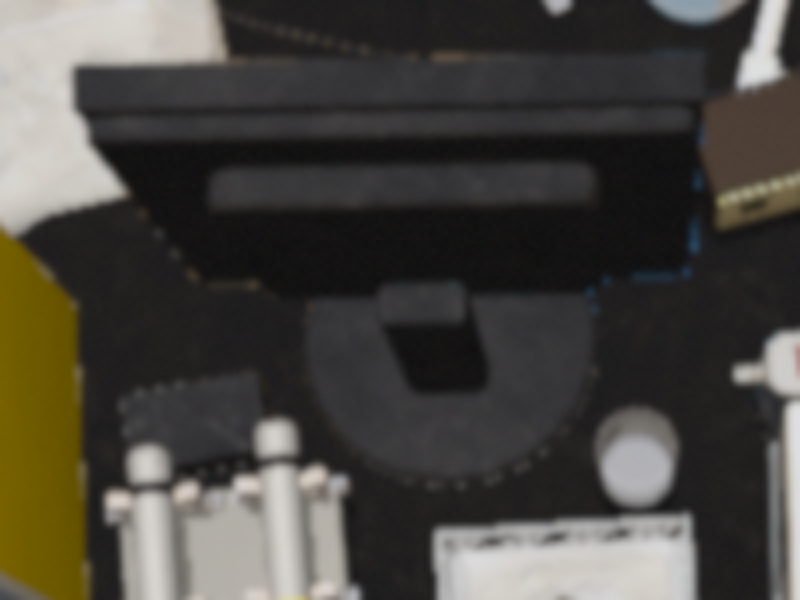

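Run:
```python
from h import *
s=snap("side","k_side.png"); crop(s,40,180,310,390,2.9,"k_side2.png")
print("base corner",onz(s,240,353,0),onz(s,222,382,0))
s=snap("top"); crop(s,70,70,270,230,4,"k_top.png")
```

```text
base corner [0.49781081 0.49121963 0.        ] [0.49129301 0.55819706 0.        ]
```

View pics/k_side2.png

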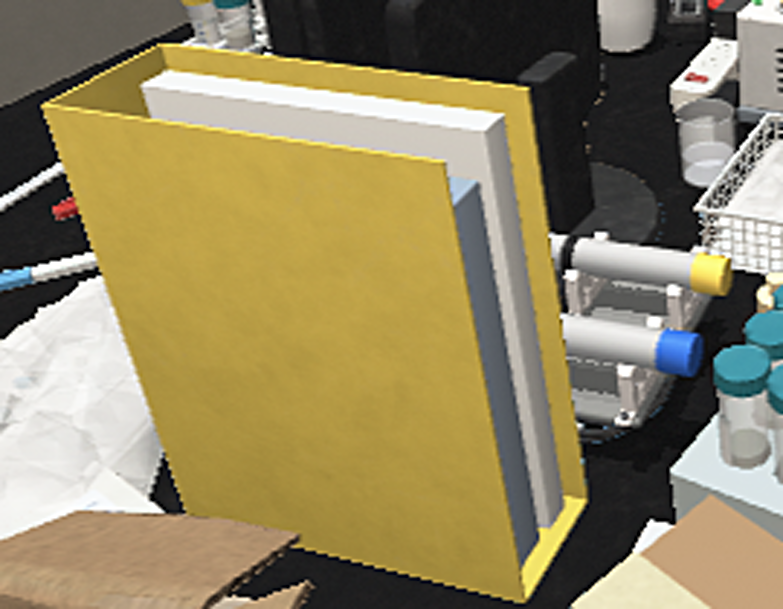

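View pics/k_top.png

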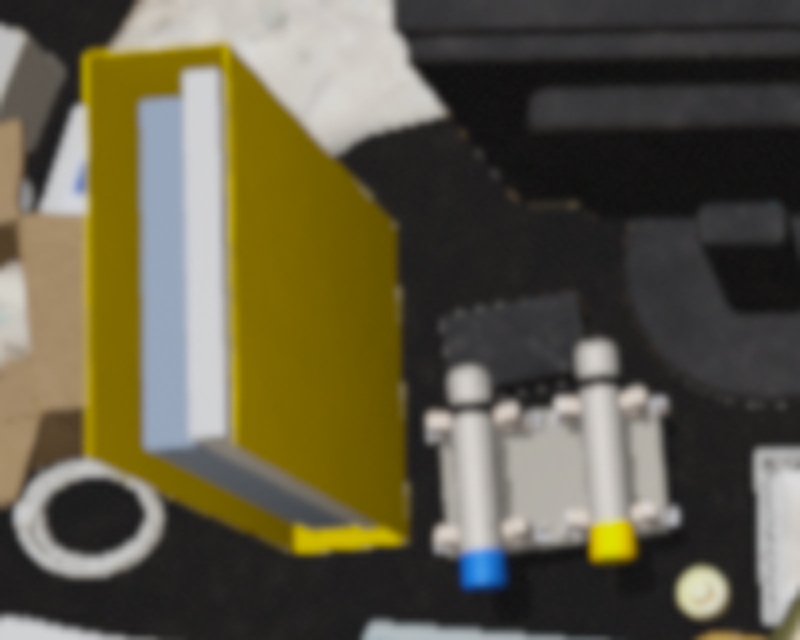

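The guard is well open. However, the yellow binder, about 0.29 m tall, stands only about 70 mm from the blue tube's axis, and the gripper body needs 93 mm. I'll look from above the rack and measure the clearance.

```bash
python3 -m pendant '[0.6,-20,-35,0,7,0.6,-40,-75,0,14,0.6,-60,-115,0,21,0.6,-75,-155,0,28,0.6,-90,-195,0,35,0.6,-100,-235,0,42,0.6,-110,-275,0,49,0.6,-115,-315,0,56,0.6,-118,-355,0,63,0.6,-119,-395,0,70]'
python3 - <<'E'
from h import *
p,M,q=tool(); print(p,q["joints"].round(2))
print((M.T@(np.array([.50,.36,.37])-p)*1000).round(1))
E
```

```text
time: 7.95
eef_pos: [0.5055, 0.1759, 0.3613]
eef_rot: [-3.137, -0.001, -1.161]
ft_force: [0.4, 0.0, -0.1]
opening: 0.0529
[0.50547249 0.17586609 0.36125584] [0.12 0.28 1.23 0.   1.63 1.28]
[-171.   -68.4   -8.7]
```

```bash
python3 -m pendant '[0.6,-35,-15,-2,5,0.6,-70,-30,-4,10,0.6,-105,-45,-8,10,0.6,-140,-58,-8,10,0.6,-150,-62,-8,10,0.6,-150,-62,-8,10,0.6,-150,-62,-8,10]'
python3 - <<'E'
from h import *
p,M,q=tool(); print(p,q["joints"].round(2),q["eef_rot"])
snap("wrist","l_wrist.png")
E
```

```text
time: 8.53
eef_pos: [0.5015, 0.3361, 0.3677]
eef_rot: [-3.14, -0.0, -1.329]
ft_force: [0.0, 0.7, -0.5]
opening: 0.0532
[0.50147135 0.33611936 0.36769781] [ 0.4   0.46  0.97 -0.    1.72  1.73] [-3.14039702e+00 -2.28645309e-04 -1.32910032e+00]
```

View pics/l_wrist.png

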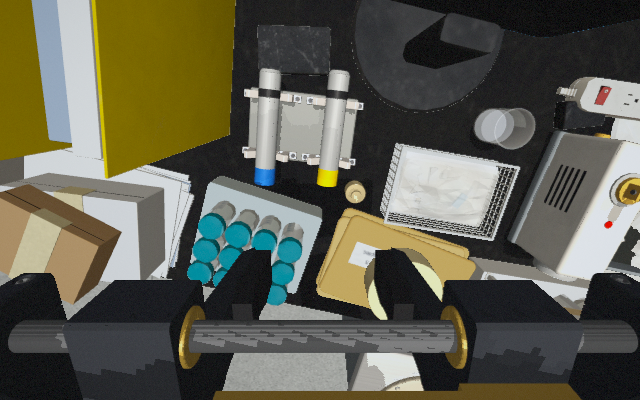

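The wrist view shows the blue tube from nose (269,72) to cap end (264,183) and the binder's base corner at about (231,135), with its top corner at (105,178). The teal-capped tubes are in front of the rack.

```bash
cat > rk.py <<'E'
from h import *
s=snap("wrist"); t=snap("top")
hsv=cv2.cvtColor(s["frame"],cv2.COLOR_RGB2HSV)
m=((hsv[...,0]>100)&(hsv[...,0]<120)&(hsv[...,1]>180)&(hsv[...,2]>120)).astype(np.uint8)
m[:150]=0;m[200:]=0;m[:,:240]=0;m[:,290:]=0
ys,xs=np.nonzero(m);print("blue",xs.min(),xs.max(),ys.min(),ys.max(),xs.mean(),ys.mean())
crop(s,220,50,380,210,5,"m_rack.png")
b=onz(s,231,135,0);print("binder base",b)
for z in (.27,.28,.29,.3):print("binder top",z,onz(s,105,178,z),onz(t,128,180,z))
print("base back",onz(s,236.5,20,0))
for z in (.09,.11,.13): print("teal nearest top",z,onz(s,270,222,z))
E
python3 rk.py
```

```text
blue 254 273 168 185 263.4855305466238 176.80707395498393
binder base [0.4954159  0.48276021 0.        ]
binder top 0.27 [0.48389085 0.50562499 0.27      ] [0.50325715 0.50340303 0.27      ]
binder top 0.28 [0.48784723 0.49939639 0.28      ] [0.50090698 0.49906904 0.28      ]
binder top 0.29 [0.4918036  0.49316779 0.29      ] [0.49855681 0.49473506 0.29      ]
binder top 0.3 [0.49575998 0.4869392  0.3       ] [0.49620664 0.49040107 0.3       ]
base back [0.65677239 0.49948991 0.        ]
teal nearest top 0.09 [0.40306446 0.38808428 0.09      ]
teal nearest top 0.11 [0.41143174 0.38648739 0.11      ]
teal nearest top 0.13 [0.41979903 0.38489049 0.13      ]
```

View pics/m_rack.png

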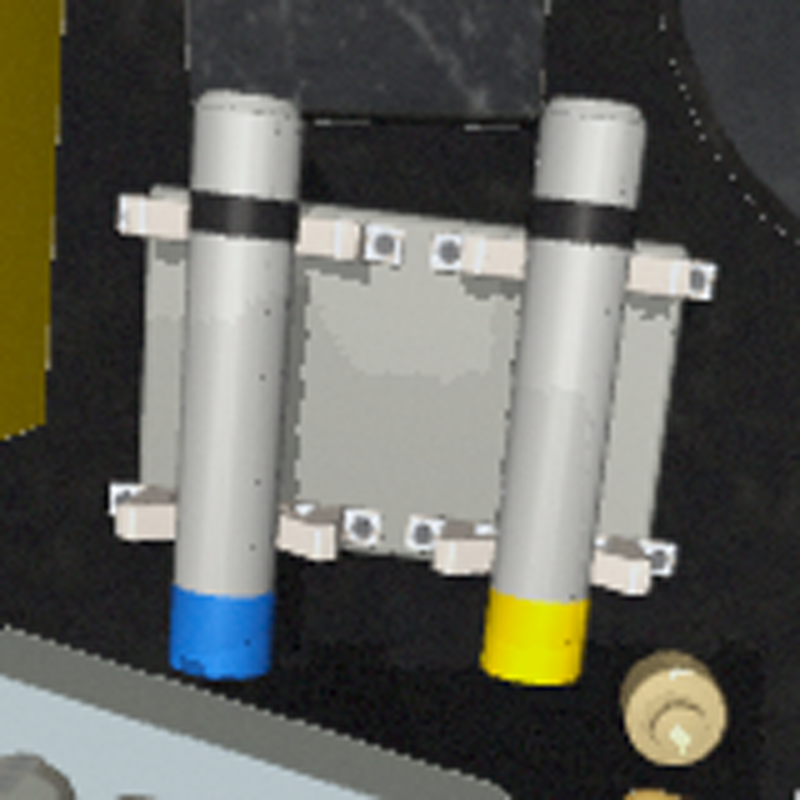

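```bash
cat > rk2.py <<'E'
from h import *
s=snap("wrist")
P=lambda u,v,z: onz(s,220+(u-2)/5,50+(v-2)/5,z)
# axis from silhouette mids
A=P(245,217,.074);B=P(222,640,.074);d=(A-B);d/=np.linalg.norm(d);yaw=np.arctan2(d[1],d[0]);print("axis yaw deg",np.degrees(yaw))
bt=P(245,199,.084),P(245,238,.084);print("band edges",bt,np.linalg.norm(bt[0]-bt[1]))
capb=P(222,592,.084);print("cap seam",capb,"cap end low",P(221,680,.072),"nose top",P(247,92,.075))
mb=(bt[0]+bt[1])/2; c=mb-d*.046; print("center from band",c)
e=P(221,680,.068);print("center from cap end",e+d*.075)
# saddles of rack: outer front ends
q=np.array([-d[1],d[0],0])
for n,u,v in [("front-left tip",118,520),("back-left",120,215)]: print(n,P(u,v,.072), np.dot(P(u,v,.072)-c,d)*1e3,np.dot(P(u,v,.072)-c,q)*1e3)
y=P(535,640,.074);print("yellow perp",np.dot(y-c,q)*1e3)
for b in (np.array([.496,.487,0]),np.array([.657,.4995,0]),np.array([.4954,.4828,0])): print("binder r,perp",np.dot(b-c,d)*1e3,np.dot(b-c,q)*1e3)
tb=P(0,625,.06);tc=P(505,790,.06);print("teal rack edge z.06",tb,tc)
w=P(672,700,.042);print("weight",w)
E
python3 rk2.py
```

```text
axis yaw deg 7.416841581781936
band edges (array([0.57665889, 0.42359835, 0.084     ]), array([0.56745038, 0.42185939, 0.084     ])) 0.009371260677542851
cap seam [0.47591585 0.41094919 0.084     ] cap end low [0.44786653 0.40820626 0.072     ] nose top [0.60183155 0.42931437 0.075     ]
center from band [0.52643951 0.41679086 0.084     ]
center from cap end [0.52104207 0.4183816  0.068     ]
front-left tip [0.48607885 0.44414714 0.072     ] -36.49162832162149 32.3374297277451
back-left [0.56497992 0.45652259 0.072     ] 43.34680891307148 34.424227794397055
yellow perp -86.01326237128457
binder r,perp -21.121735199880124 73.55106171905885
binder r,perp 140.14480840650356 65.16345698049639
binder r,perp -22.258880908894234 69.46365427222037
teal rack edge z.06 [0.44530393 0.47491985 0.06      ] [0.43093525 0.32084417 0.06      ]
weight [0.46535099 0.27673354 0.042     ]
```

Run:
```python
from h import *
s=snap("wrist"); crop(s,180,160,340,280,5,"n_w.png")
t=snap("side"); crop(t,220,220,420,370,4,"n_s.png")
```

```text
(no output)
```

View pics/n_w.png

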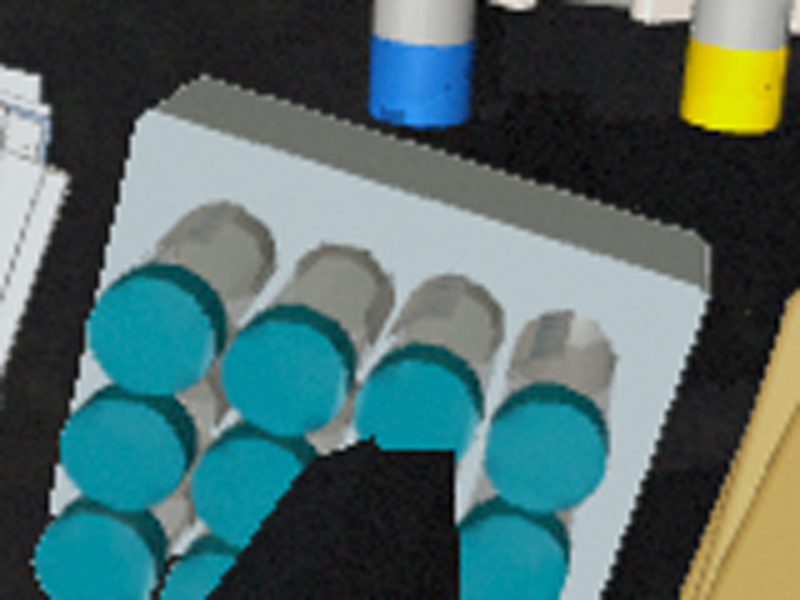

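View pics/n_s.png

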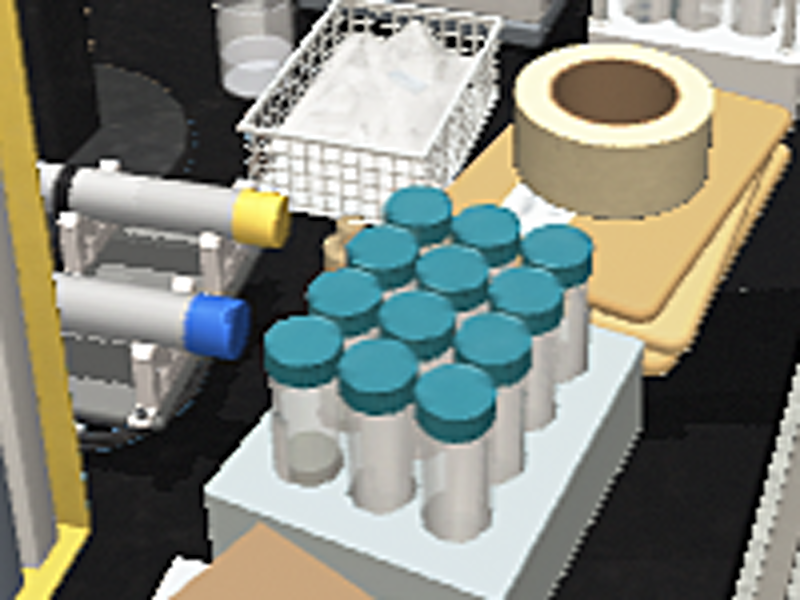

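Run:
```python
from h import *
s=snap("wrist");t=snap("side")
def tri(a,b):
    o1,d1=ray(s,*a);o2,d2=ray(t,*b)
    A=np.c_[d1,-d2];k=np.linalg.lstsq(A,o2-o1,rcond=None)[0];p,q=o1+k[0]*d1,o2+k[1]*d2
    return (p+q)/2,np.linalg.norm(p-q)
print("cap1",tri((211,226),(296.2,305.7)))
print("cap4",tri((289,250),(324.5,272)))
print("cap3",tri((180+418/5,160+408/5),(220+383/4,220+252/4)))
print("cap2",tri((180+288/5,160+370/5),(220+345/4,220+294/4)))
print("box corner",tri((208,183),(271.7,342)))
print("box right corner",onz(s,180+708/5,160+290/5,.04),onz(s,180+708/5,160+290/5,.06))
```

```text
cap1 (array([0.39035457, 0.460358  , 0.11999165]), np.float64(0.0009088529052087917))
cap4 (array([0.38092188, 0.35284604, 0.1204389 ]), np.float64(0.0005698229896822909))
cap3 (array([0.38417619, 0.38871852, 0.11882952]), np.float64(0.000659714667288648))
cap2 (array([0.38749391, 0.42436068, 0.12010345]), np.float64(0.0006568649464998678))
box corner (array([0.42600656, 0.49180334, 0.0536692 ]), np.float64(0.00040485478603170935))
box right corner [0.40742136 0.31417081 0.04      ] [0.41469854 0.31586362 0.06      ]
```

The tube and binder measurements agree: the tube's yaw is about 7.5°, and the binder is 65–73 mm away. Gripping mid-tube would hit the binder, so I'll grip at the cap end just in front of the binder, drag the tube about 20 mm along its saddles, then regrip nearer the middle and lift. The teal caps top out at z = 0.120, so keeping TCP z above 0.06 clears them.

```bash
python3 -m pendant '[0.75,-35,10,0,6,0.75,-70,20,0,6.3,0.75,-80,23,0,6.3,0.75,-80,23,40,6.3,0.75,-80,23,80,6.3,0.75,-80,23,120,6.3,0.75,-80,23,160,6.3,0.75,-80,23,190,6.3,0.75,-80,23,190,6.3,0.75,-80,23,190,6.3]'
python3 - <<'E'
from h import *
p,M,q=tool(); print(p,np.degrees(q["eef_rot"][2]),q["ft_force"])
print((M.T@(np.array([.4596,.4084,.062])-p)*1000).round(1))
s=snap("side","o_side.png");snap("wrist","o_wrist.png")
E
```

```text
time: 9.77
eef_pos: [0.4591, 0.4081, 0.1776]
eef_rot: [3.14, -0.001, -1.439]
ft_force: [0.7, -0.0, 0.4]
opening: 0.0658
[0.45914987 0.40812458 0.17757952] -82.47357644979284 [ 0.6782533  -0.02595795  0.44053485]
[ -0.3  -0.6 115.6]
```

View pics/o_side.png

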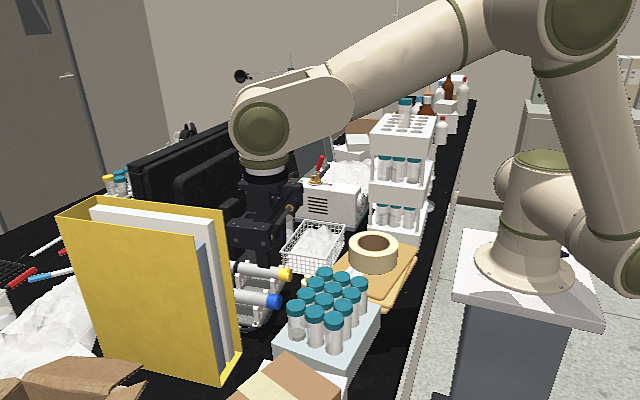

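View pics/o_wrist.png

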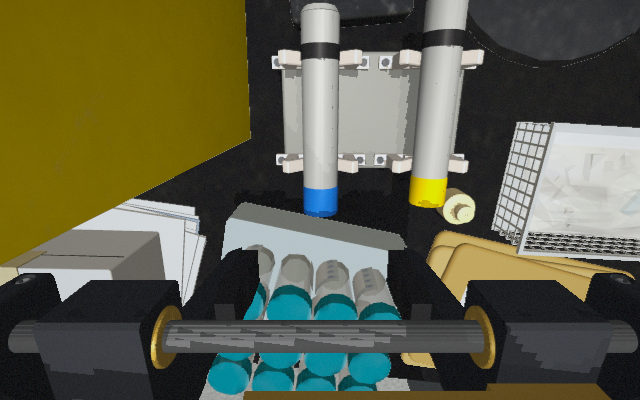

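The blue tube at column 321 is centred between the fingers, and the binder is clear. Going down.

```bash
python3 -m pendant '[0.75,0,0,25,0,0.75,0,0,50,0,0.75,0,0,75,0,0.75,0,0,95,0,0.75,0,0,112,0,0.75,0,0,115,0,0.75,0,0,115,0]'
python3 - <<'E'
from h import *
p,M,q=tool(); print(p,np.degrees(q["eef_rot"][2]),q["ft_force"])
s=snap("side"); crop(s,200,180,400,330,4,"p_side.png");snap("wrist","p_wrist.png")
E
```

```text
time: 10.45
eef_pos: [0.4597, 0.4088, 0.0637]
eef_rot: [-3.14, 0.001, -1.439]
ft_force: [0.4, 0.1, -0.5]
opening: 0.0661
[0.45971693 0.40878934 0.06368082] -82.47001626585 [ 0.43135586  0.0870669  -0.4759206 ]
```

View pics/p_side.png

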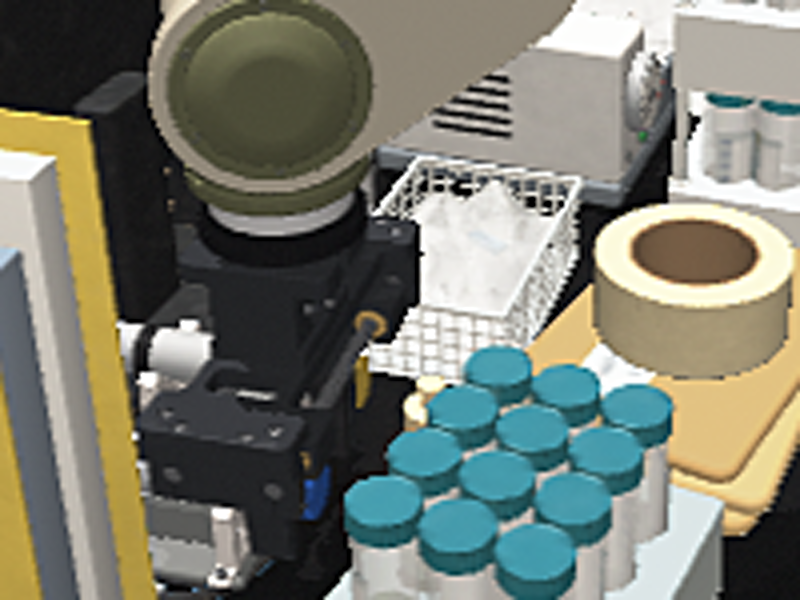

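View pics/p_wrist.png

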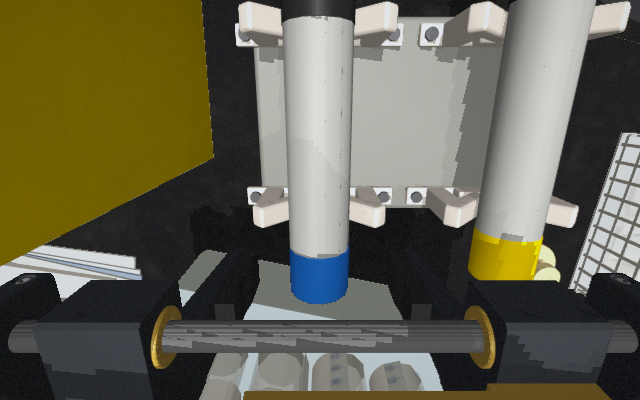

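The cap, rows 252–303, is between the fingers. I'll close and drag 20 mm towards the robot, which is tool +y.

```bash
python3 -m pendant '[0.2,0,0,0,0,0.2,0,0,0,0,0.2,0,0,0,0,0.2,0,0,0,0,0.2,0,0,0,0,0.2,0,5,0,0,0.2,0,10,0,0,0.2,0,16,0,0,0.2,0,20,0,0,0.2,0,20,0,0]'
python3 - <<'E'
from h import *
p,M,q=tool(); print(p,np.degrees(q["eef_rot"][2]),q["ft_force"],q["opening"])
snap("wrist","q_wrist.png")
E
```

```text
time: 11.38
eef_pos: [0.4379, 0.4057, 0.0624]
eef_rot: [3.14, -0.001, -1.439]
ft_force: [-2.8, 0.6, -0.3]
opening: 0.0272
[0.43786094 0.4056805  0.06237091] -82.44007756068662 [-2.83314849  0.60131331 -0.32278619] 0.02715413561545602
```

View pics/q_wrist.png

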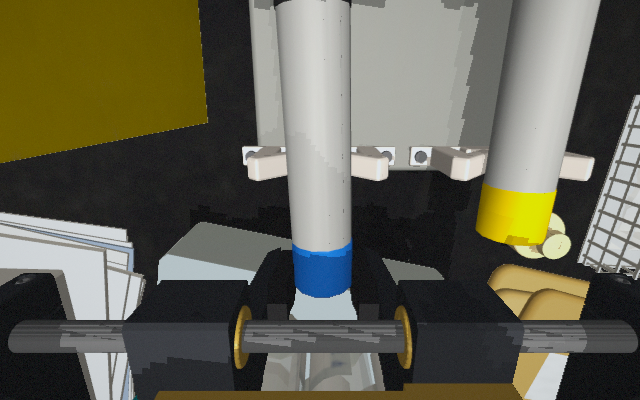

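The drag worked: the blue cap is now well ahead of the yellow one. I'll drag 7 mm more, then regrip 28 mm further up the tube.

```bash
python3 -m pendant '[0.2,0,4,0,0,0.2,0,7,0,0,0.2,0,7,0,0,0.6,0,7,0,0,0.6,0,7,0,0,0.6,0,0,0,0,0.6,0,-12,0,0,0.6,0,-21,0,0,0.6,0,-21,2,0,0.6,0,-21,3,0]'
python3 - <<'E'
from h import *
p,M,q=tool(); print(p,np.degrees(q["eef_rot"][2]),q["ft_force"],q["opening"])
snap("wrist","r_wrist.png")
E
```

```text
time: 12.27
eef_pos: [0.4603, 0.4084, 0.059]
eef_rot: [3.141, -0.0, -1.44]
ft_force: [-0.1, 0.1, 0.3]
opening: 0.0531
[0.46027951 0.4084056  0.0589868 ] -82.50030628595438 [-0.11391107  0.06854998  0.34137724] 0.053127397076883555
```

View pics/r_wrist.png

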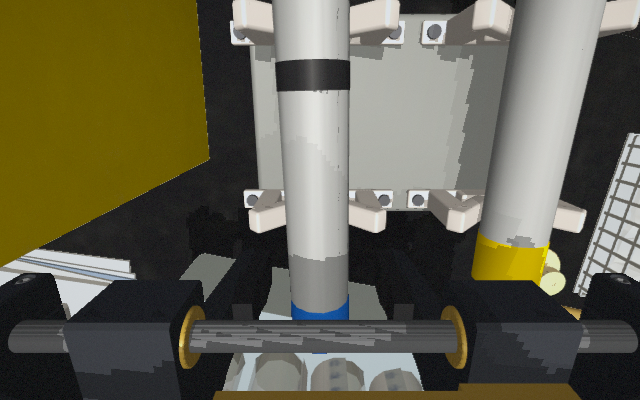

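```bash
python3 -m pendant '[0.2,0,0,0,0,0.2,0,0,0,0,0.2,0,0,0,0,0.2,0,0,0,0,0.2,0,0,-5,0,0.2,0,0,-15,0,0.2,0,0,-25,0,0.2,0,0,-40,0,0.2,0,0,-40,0]'
python3 - <<'E'
from h import *
p,M,q=tool(); print(p,np.degrees(q["eef_rot"][2]),q["ft_force"],q["ft_torque"],q["opening"])
s=snap("wrist","s_wrist.png"); s=snap("side"); crop(s,200,180,400,330,4,"s_side.png")
E
```

```text
time: 13.07
eef_pos: [0.4613, 0.4093, 0.103]
eef_rot: [-3.137, 0.002, -1.439]
ft_force: [0.6, 0.9, -1.3]
opening: 0.0271
[0.46128959 0.40927492 0.10302924] -82.46995821737752 [ 0.57196987  0.8665942  -1.31375384] [-0.05954181  0.21311378  0.00296921] 0.027080079702354317
```

View pics/s_wrist.png

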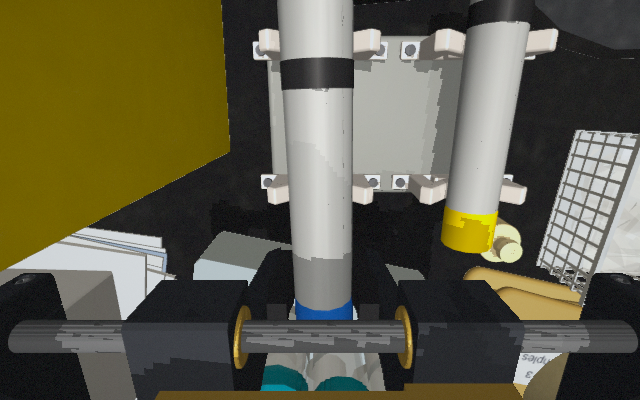

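View pics/s_side.png

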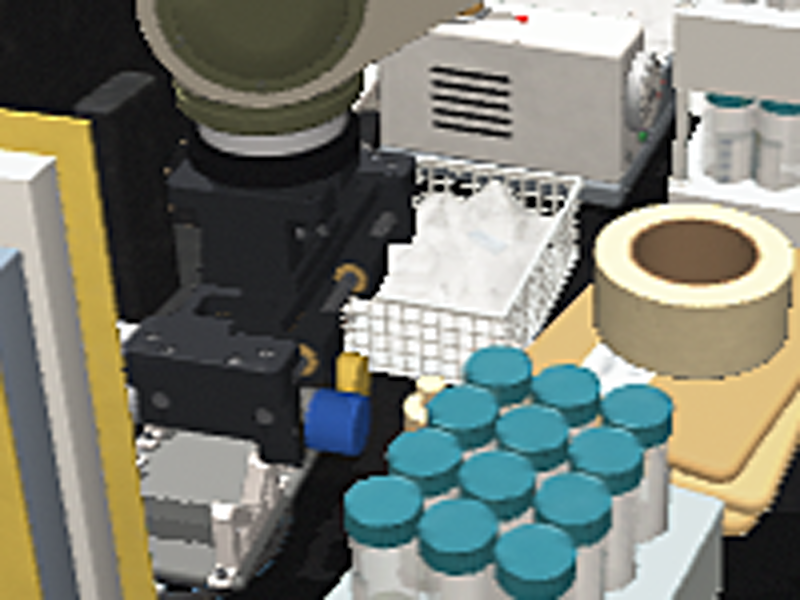

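```bash
cat > band.py <<'E'
from h import *
s=snap("wrist"); p,M,q=tool()
g=cv2.cvtColor(s["frame"],cv2.COLOR_RGB2GRAY)
col=g[0:300,300:335].mean(1)
import sys
b=np.where(col<70)[0];print("dark rows",b.min() if len(b) else None,b.max() if len(b) else None,len(b))
for zz in (.024,.026,.028):
    a=[M.T@(onz(s,318,v,p[2]+zz)-p)*1e3 for v in (b.min(),b.max()+1)]
    print(zz,"band tool-y from",a[0][1].round(1),"to",a[1][1].round(1),"tool x",a[0][0].round(1))
E
python3 band.py
```

```text
dark rows 58 87 30
0.024 band tool-y from -95.4 to -85.5 tool x -1.6
0.026 band tool-y from -95.1 to -85.4 tool x -1.5
0.028 band tool-y from -94.9 to -85.4 tool x -1.5
```

```bash
python3 -m pendant '[0.2,0,0,-35,0,0.2,0,0,-75,0,0.2,0,0,-115,0,0.2,0,0,-155,0,0.2,0,0,-195,0,0.2,20,-2,-227,0,0.2,50,-5,-227,0,0.2,85,-7,-227,0,0.2,120,-9,-227,0,0.2,155,-11,-227,0]'; python3 -m pendant '[0.2,35,-5,0,-7,0.2,65,-10,0,-14,0.2,95,-15,0,-21,0.2,125,-20,0,-28,0.2,155,-24,0,-35,0.2,185,-28,0,-42,0.2,215,-32,0,-49,0.2,240,-36,0,-56,0.2,265,-40,0,-63,0.2,290,-44,0,-70]'
python3 - <<'E'
from h import *
p,M,q=tool(); print(p,np.degrees(q["eef_rot"][2]),q["ft_force"],q["opening"],q["joints"].round(2))
print((M.T@(np.array([.521,-.243,.33])-p)*1000).round(1))
E
python3 band.py
```

```text
time: 14.05
eef_pos: [0.4911, 0.2549, 0.3256]
eef_rot: [3.14, -0.0, -1.439]
ft_force: [0.7, 0.4, -2.0]
opening: 0.0275
time: 14.88
eef_pos: [0.573, -0.0268, 0.3256]
eef_rot: [3.141, 0.001, -0.212]
ft_force: [0.1, 0.6, -3.0]
opening: 0.0271
[ 0.57296221 -0.02678863  0.32557781] -12.143763930036085 [ 0.1055495   0.56718422 -3.00944187] 0.027078799177035158 [-0.25  0.38  1.18 -0.    1.58 -0.04]
[ -5.3 222.3  -4.4]
dark rows 58 87 30
0.024 band tool-y from -98.3 to -88.4 tool x -2.2
0.026 band tool-y from -98.0 to -88.4 tool x -2.2
0.028 band tool-y from -97.8 to -88.3 tool x -2.2
```

```bash
python3 -m pendant '[0.2,0,40,0,-6,0.2,-2,80,0,-12,0.2,-4,120,0,-13,0.2,-5,160,0,-13,0.2,-5,190,0,-13,0.2,-5,200,0,-13,0.2,-5,200,0,-13,0.2,-5,200,0,-13]'
python3 - <<'E'
from h import *
p,M,q=tool(); print(p,np.degrees(q["eef_rot"][2]),q["ft_force"],q["opening"])
print((M.T@(np.array([.521,-.243,.049])-p)*1000).round(1))
s=snap("wrist","t_wrist.png")
E
python3 band.py
```

```text
time: 15.6
eef_pos: [0.5249, -0.2189, 0.326]
eef_rot: [-3.141, 0.001, 0.009]
ft_force: [-0.2, 1.0, -1.7]
opening: 0.0271
[ 0.52491879 -0.21894619  0.32598194] 0.4936074077773336 [-0.16946078  1.00584802 -1.70508028] 0.027126168502261887
[ -4.   24.3 277. ]
dark rows 58 87 30
0.024 band tool-y from -94.2 to -84.4 tool x -1.3
0.026 band tool-y from -94.0 to -84.4 tool x -1.3
0.028 band tool-y from -93.7 to -84.3 tool x -1.2
```

View pics/t_wrist.png

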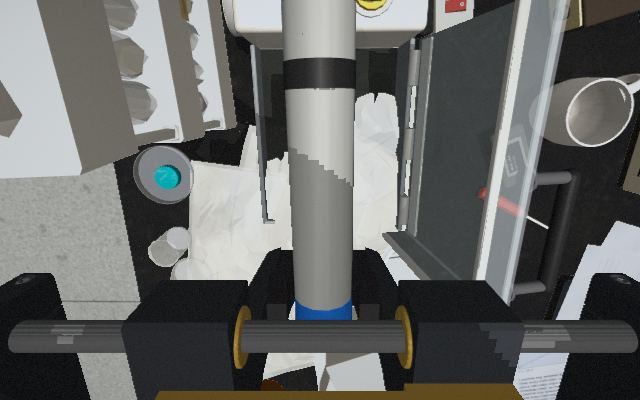

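Run:
```python
from h import *
s=snap("top"); crop(s,320,120,520,270,4,"u_top.png")
s=snap("side"); crop(s,250,80,450,230,4,"u_side.png")
w=snap("wrist"); 
for z in (.03,.1,.15): print(z,onz(w,378,95,z),onz(w,395,130,z))
```

```text
0.03 [ 0.59696932 -0.1299108   0.03      ] [ 0.62284108 -0.1744173   0.03      ]
0.1 [ 0.58550836 -0.13114601  0.1       ] [ 0.60727873 -0.168597    0.1       ]
0.15 [ 0.57732195 -0.13202831  0.15      ] [ 0.59616276 -0.16443965  0.15      ]
```

View pics/u_top.png

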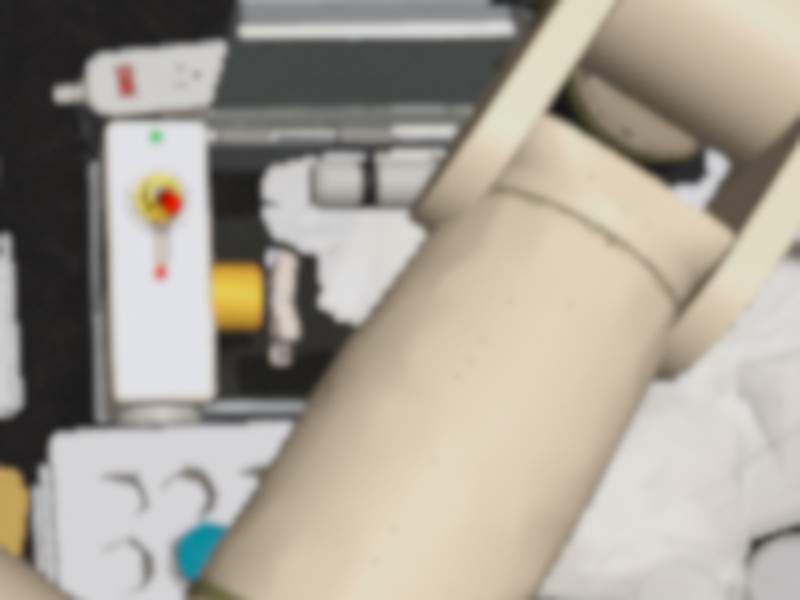

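View pics/u_side.png

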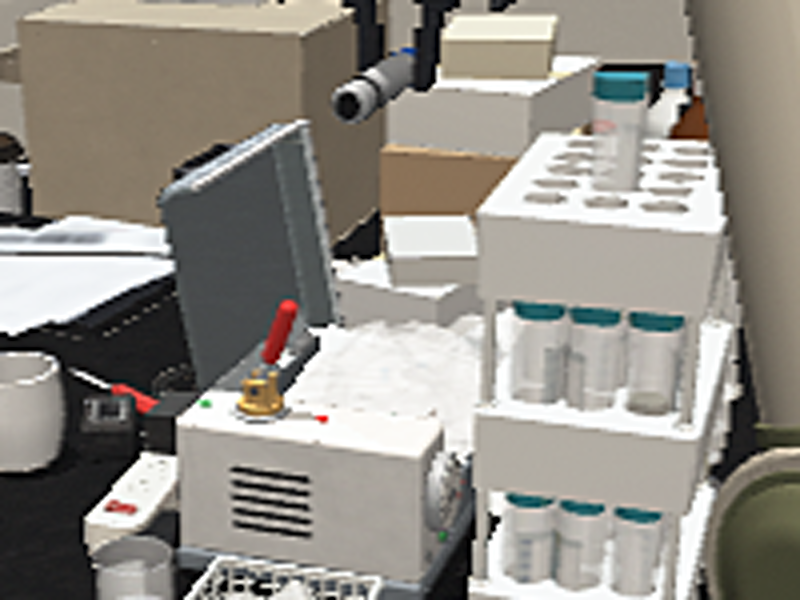

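```bash
python3 -m pendant '[0.2,-4,26,0,-0.6,0.2,-4,26,0,-0.6,0.2,-4,26,40,-0.6,0.2,-4,26,80,-0.6,0.2,-4,26,120,-0.6,0.2,-4,26,160,-0.6,0.2,-4,26,190,-0.6,0.2,-4,26,215,-0.6,0.2,-4,26,215,-0.6,0.2,-4,26,215,-0.6]'
python3 - <<'E'
from h import *
p,M,q=tool(); print(p,np.degrees(q["eef_rot"][2]),q["ft_force"],q["opening"])
print((M.T@(np.array([.521,-.2445,.049])-p)*1000).round(1))
s=snap("wrist","v_wrist.png")
E
```

```text
time: 16.68
eef_pos: [0.5211, -0.245, 0.1115]
eef_rot: [-3.141, 0.001, 0.02]
ft_force: [-0.2, 0.5, -1.0]
opening: 0.0271
[ 0.52111621 -0.24499072  0.11150512] 1.1574381007611818 [-0.17285462  0.51965039 -1.03161777] 0.027127215131241292
[-0.  -0.4 62.5]
```

View pics/v_wrist.png

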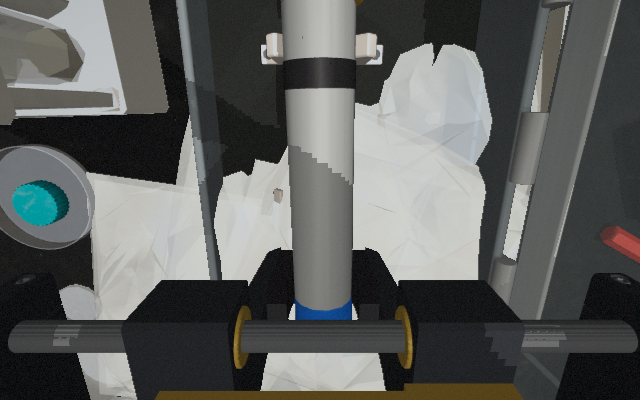

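```bash
python3 -m pendant '[0.2,0,0,15,0,0.2,0,0,30,0,0.2,0,0,40,0,0.2,0,0,48,0,0.2,0,0,54,0,0.2,0,0,54,0]'
python3 - <<'E'
from h import *
p,M,q=tool(); print(p,np.degrees(q["eef_rot"][2]),q["ft_force"],q["ft_torque"],q["opening"])
s=snap("wrist","w_wrist.png")
E
```

```text
time: 17.23
eef_pos: [0.521, -0.2455, 0.0572]
eef_rot: [-3.141, 0.0, 0.02]
ft_force: [0.2, -0.5, -2.8]
opening: 0.0272
[ 0.5209951  -0.24550662  0.05715873] 1.1300141432810091 [ 0.18201971 -0.51818265 -2.80451004] [-0.09895961  0.1062015   0.01972561] 0.02718838059436694
```

View pics/w_wrist.png

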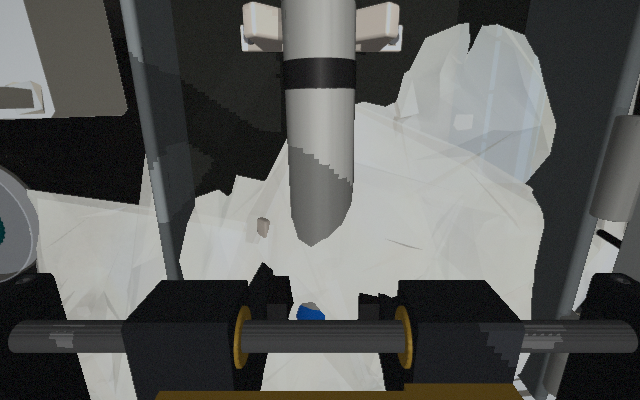

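The paper pile is only visual: the tube passes through it with no force. Saddle 1 is symmetric about the tube. I'll seat it.

```bash
python3 -m pendant '[0.2,0,0,3,0,0.2,0,0,6,0,0.2,0,0,8,0,0.2,0,0,8.5,0,0.2,0,0,8.5,0]'
python3 - <<'E'
from h import *
p,M,q=tool(); print(p,np.degrees(q["eef_rot"][2]),q["ft_force"],q["ft_torque"],q["opening"])
E
```

```text
time: 17.7
eef_pos: [0.5213, -0.2462, 0.0503]
eef_rot: [3.14, -0.001, 0.02]
ft_force: [-3.8, 0.3, 8.9]
opening: 0.0273
[ 0.52128012 -0.24616147  0.05026176] 1.1330087311315893 [-3.82187062  0.32648008  8.91156991] [0.00437907 0.62799942 0.09835846] 0.027268528919220252
```

```bash
python3 -m pendant '[0.6,0,0,-1,0,0.6,0,0,-1,0,0.6,0,0,-2,0,0.6,0,0,-30,0,0.6,0,0,-65,0,0.6,0,0,-100,0,0.6,0,-25,-110,0,0.6,0,-48,-110,0,0.6,0,-48,-110,0,0.6,0,-48,-110,0]'
python3 - <<'E'
from h import *
p,M,q=tool(); print(p,np.degrees(q["eef_rot"][2]),q["ft_force"],q["opening"])
s=snap("wrist","x_wrist.png")
E
```

```text
time: 18.53
eef_pos: [0.5202, -0.197, 0.1591]
eef_rot: [3.141, -0.0, 0.021]
ft_force: [0.4, -0.6, 0.5]
opening: 0.0529
[ 0.52016775 -0.19703156  0.15910873] 1.2171167214327088 [ 0.43659136 -0.56945062  0.50541618] 0.05294782992543666
```

View pics/x_wrist.png

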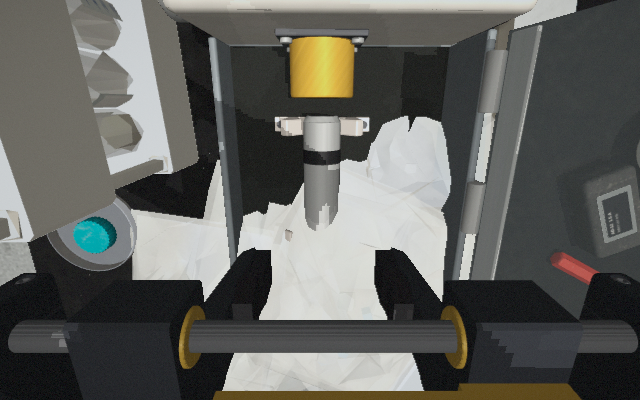

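The tube lies in line with the port: mouth at about (322,97), nose at about (321,117), band at about (321,157). I'll measure the slide distance.

```bash
cat > gap.py <<'E'
from h import *
import sys
s=snap("wrist"); crop(s,270,20,370,180,5,sys.argv[1])
E
python3 gap.py y.png
python3 - <<'E'
from h import *
s=snap("wrist");p,M,q=tool()
g=cv2.cvtColor(s["frame"],cv2.COLOR_RGB2GRAY)
for v in range(86,172): print(v,g[v,316:327].mean().round(0).astype(int),end="; ")
E
```

```text
86 197; 87 197; 88 197; 89 198; 90 197; 91 197; 92 197; 93 193; 94 183; 95 85; 96 59; 97 44; 98 47; 99 46; 100 46; 101 47; 102 47; 103 47; 104 47; 105 46; 106 46; 107 46; 108 46; 109 47; 110 46; 111 46; 112 30; 113 26; 114 68; 115 181; 116 182; 117 183; 118 183; 119 183; 120 183; 121 176; 122 203; 123 204; 124 204; 125 203; 126 204; 127 203; 128 204; 129 203; 130 204; 131 203; 132 204; 133 204; 134 203; 135 204; 136 204; 137 204; 138 203; 139 204; 140 204; 141 204; 142 204; 143 203; 144 204; 145 204; 146 204; 147 204; 148 204; 149 198; 150 62; 151 60; 152 60; 153 58; 154 58; 155 57; 156 50; 157 50; 158 50; 159 45; 160 44; 161 34; 162 36; 163 53; 164 146; 165 146; 166 141; 167 140; 168 141; 169 140; 170 140; 171 141;
```

View pics/y.png

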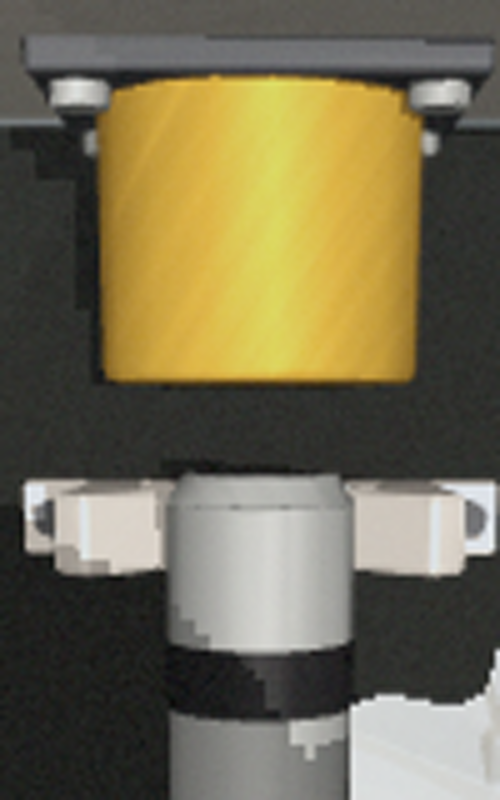

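Run:
```python
from h import *
s=snap("wrist")
m=onz(s,321,95,.0845);a=onz(s,321,149.8,.076);b=onz(s,321,163.6,.076);n=onz(s,321,114.5,.075)
print(m,a,b,n,"band w",(a-b)[1]*1e3,"slide",(m-(a+b)/2)[1]*1e3,"nose gap",(m-n)[1]*1e3,"nose-band",(n-(a+b)/2)[1]*1e3)
l,r=onz(s,290,94,.062),onz(s,354,94,.062);print((l+r)/2)
print("tube x at band", (onz(s,270+166/5,157,.064)+onz(s,270+354/5,157,.064))/2)
```

```text
[ 0.51758957 -0.11446882  0.0845    ] [ 0.51816858 -0.15115893  0.076     ] [ 0.51833785 -0.16105489  0.076     ] [ 0.5177504  -0.12704569  0.075     ] band w 9.89596049655675 slide 41.63808659928697 nose gap 12.576867505986577 nose-band 29.061219093300394
[ 0.51815651 -0.11342186  0.062     ]
tube x at band [ 0.51897446 -0.15829665  0.064     ]
```

```bash
python3 -m pendant '[0.6,0,0,40,0,0.6,0,0,75,0,0.6,0,0,100,0,0.6,0,0,108,0,0.6,0,0,108,0,0.2,0,0,108,0,0.2,0,0,108,0,0.2,0,0,108,0,0.2,0,0,108,0]'; python3 -m pendant '[0.2,0,-5,0,0,0.2,0,-10,0,0,0.2,0,-14,0,0,0.2,0,-18,0,0,0.2,0,-22,0,0,0.2,0,-26,0,0,0.2,0,-30,0,0,0.2,0,-34,0,0,0.2,0,-37,0,0,0.2,0,-37,0,0]'; python3 gap.py z1.png;python3 - <<'E'
from h import *
p,M,q=tool(); print(p,np.degrees(q["eef_rot"][2]),q["ft_force"],q["opening"])
snap("wrist","z1w.png")
E
```

```text
time: 19.48
eef_pos: [0.5199, -0.1979, 0.0521]
eef_rot: [3.141, 0.0, 0.02]
ft_force: [-21.1, -5.0, 9.0]
opening: 0.0284
time: 20.32
eef_pos: [0.5189, -0.1613, 0.0523]
eef_rot: [3.14, 0.001, 0.02]
ft_force: [-8.5, -3.7, 9.2]
opening: 0.0272
[ 0.51888499 -0.16130529  0.05233796] 1.157602672073176 [-6.89665047 -3.43894412  8.62991217] 0.02706446815025251
```

View pics/z1w.png

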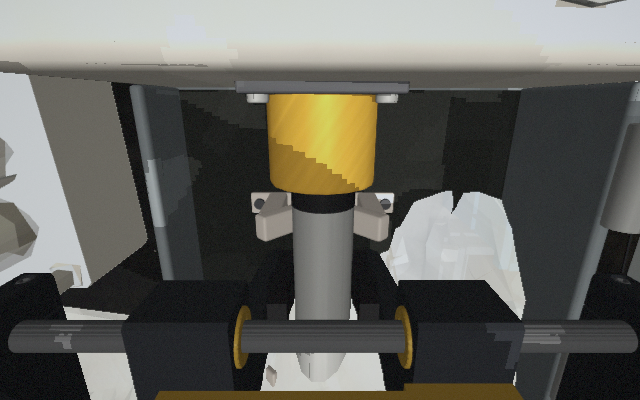

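```bash
python3 -m pendant '[0.2,0,-2,0,0,0.2,0,-4,0,0,0.2,0,-4.8,0,0,0.2,0,-4.8,0,0,0.6,0,-4.8,0,0,0.6,0,-4.8,0,0,0.6,0,-4.8,-2,0,0.6,0,-4.8,-35,0,0.6,0,-4.8,-75,0,0.6,0,20,-105,0]'; python3 -m pendant '[0.6,0,10,0,0,0.6,0,10,0,0]'; python3 gap.py z2.png
python3 - <<'E'
from h import *
s=snap("wrist","z2w.png");p,M,q=tool();print(p,q["ft_force"])
g=cv2.cvtColor(s["frame"],cv2.COLOR_RGB2GRAY)
for v in range(70,135): print(v,g[v,316:327].mean().round(0).astype(int),end="; ")
E
```

```text
time: 21.25
eef_pos: [0.5201, -0.178, 0.1588]
eef_rot: [-3.141, -0.001, 0.023]
ft_force: [0.9, -0.5, 0.5]
opening: 0.0528
time: 21.42
eef_pos: [0.5205, -0.1925, 0.1575]
eef_rot: [3.139, -0.003, 0.018]
ft_force: [-0.3, -0.0, -0.6]
opening: 0.053
[ 0.51945079 -0.19011925  0.15494205] [-0.16159422  0.05537842 -0.62087198]
70 197; 71 197; 72 197; 73 197; 74 197; 75 197; 76 198; 77 198; 78 197; 79 197; 80 197; 81 197; 82 197; 83 197; 84 197; 85 196; 86 197; 87 197; 88 197; 89 196; 90 196; 91 196; 92 197; 93 196; 94 196; 95 195; 96 195; 97 195; 98 195; 99 196; 100 196; 101 195; 102 195; 103 195; 104 194; 105 187; 106 159; 107 70; 108 65; 109 65; 110 65; 111 65; 112 64; 113 63; 114 68; 115 115; 116 203; 117 203; 118 203; 119 203; 120 203; 121 203; 122 203; 123 203; 124 203; 125 204; 126 204; 127 204; 128 204; 129 203; 130 203; 131 203; 132 203; 133 203; 134 203;
```

View pics/z2.png

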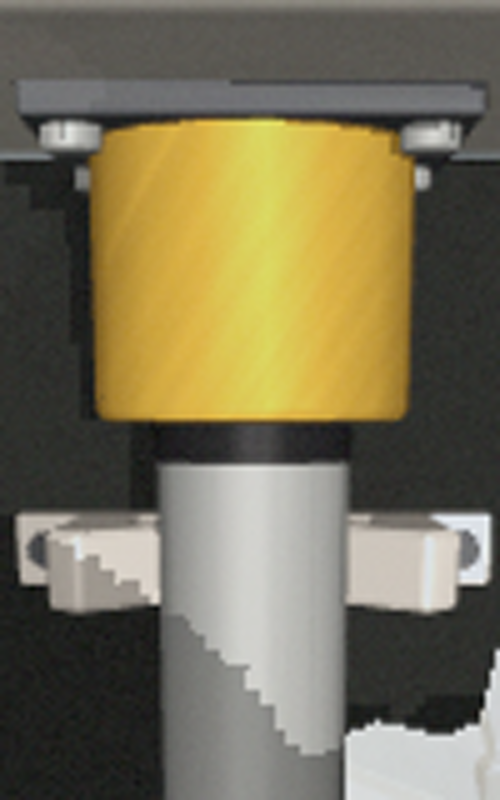

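Run:
```python
from h import *
s=snap("wrist");p,M,q=tool()
g=cv2.cvtColor(s["frame"],cv2.COLOR_RGB2GRAY)[:,316:327].mean(1)
i=[v for v in range(90,130) if g[v]>130 and g[v+1]<130][0]; j=[v for v in range(i+1,140) if g[v]<130 and g[v+1]>130][0]
m=onz(s,319,i+.8,.0845);b=onz(s,319,j+.8,.076);print(i,j,m,b,"visible band",(m-b)[1]*1e3,p,s["xyz"])
# pixel row of mouth lower/inner sanity: at camera-independent
t=snap("top");crop(t,330,150,430,210,6,"z3.png")
```

```text
107 116 [ 0.51581744 -0.1140885   0.0845    ] [ 0.51580144 -0.1200928   0.076     ] visible band 6.004296080087943 [ 0.51934862 -0.18970627  0.15461108] [ 0.51848006 -0.10988874  0.30005506]
```

About 6 of the band's 10 mm shows outside the mouth, so the mouth lies on the band, 1 mm off centre, with the tube seated. Next I'll regrip the handle and lower the guard.

```bash
python3 -m pendant '[0.3,0,0,-40,0,0.3,0,0,-80,0,0.3,0,0,-120,0,0.3,0,0,-160,0,0.3,0,0,-205,0,0.3,35,0,-205,0,0.3,70,5,-205,0,0.3,105,10,-205,0,0.3,135,12,-205,0,0.3,135,12,-205,0]'; python3 -m pendant '[0.25,0,0,0,0,0.25,0,0,0,0]'
python3 - <<'E'
from h import *
p,M,q=tool(); print(p,np.degrees(q["eef_rot"][2]),q["ft_force"],q["opening"])
snap("wrist","A_wrist.png")
E
```

```text
time: 22.45
eef_pos: [0.6595, -0.1995, 0.3545]
eef_rot: [-3.138, 0.006, 0.022]
ft_force: [0.1, -0.3, -2.4]
opening: 0.0262
time: 22.62
eef_pos: [0.6549, -0.1993, 0.3602]
eef_rot: [-3.141, 0.002, 0.02]
ft_force: [-0.0, -0.2, 0.7]
opening: 0.0221
[ 0.6549088  -0.19933582  0.36020123] 1.1658830770940214 [-0.04462703 -0.16166865  0.74062466] 0.022090535918005912
```

View pics/A_wrist.png

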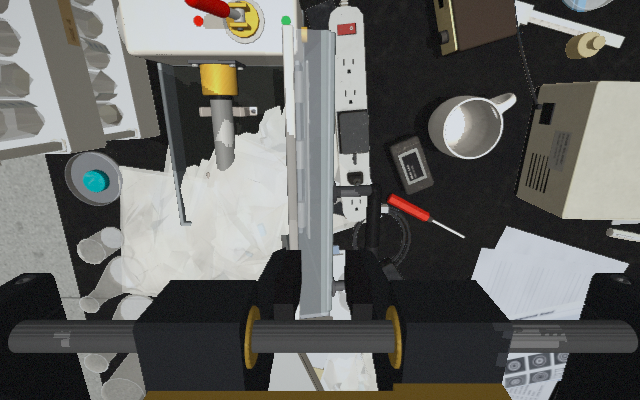

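Run:
```python
from h import *
s=snap("wrist"); crop(s,280,150,420,290,5,"B.png")
for z in (.24,.25,.26): print(z,onz(s,374,205,z),onz(s,374,190,z))
for z in (.27,.28): print("guard edge",z,onz(s,333,200,z),onz(s,300,200,z))
```

```text
0.24 [ 0.69992472 -0.20527283  0.24      ] [ 0.69897713 -0.19163607  0.24      ]
0.25 [ 0.69817284 -0.2020343   0.25      ] [ 0.69726083 -0.18890947  0.25      ]
0.26 [ 0.69642097 -0.19879578  0.26      ] [ 0.69554452 -0.18618287  0.26      ]
guard edge 0.27 [ 0.66260089 -0.1921117   0.27      ] [ 0.63701318 -0.19261809  0.27      ]
guard edge 0.28 [ 0.66220562 -0.18901894  0.28      ] [ 0.63770036 -0.1895039   0.28      ]
```

View pics/B.png

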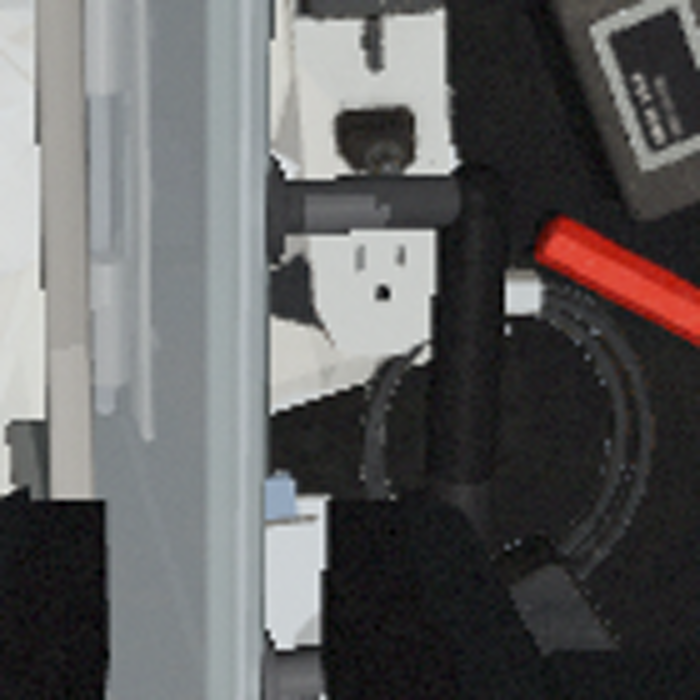

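```bash
python3 -m pendant '[0.25,25,15,0,0,0.25,43,29,0,0,0.25,43,29,0,0,0.25,43,29,0,0,0.25,43,29,40,0,0.25,43,29,75,0,0.25,43,29,100,0,0.25,43,29,120,0,0.25,43,29,128,0,0.25,43,29,128,0]'; python3 -m pendant '[0,0,0,0,0,0,0,0,0,0,0,0,0,0,0]'
python3 - <<'E'
from h import *
p,M,q=tool(); print(p,np.degrees(q["eef_rot"][2]),q["ft_force"],q["opening"])
snap("wrist","C_wrist.png"); s=snap("side"); crop(s,250,60,400,210,4,"C_side.png")
E
```

```text
time: 23.55
eef_pos: [0.6981, -0.2277, 0.2336]
eef_rot: [3.141, -0.0, 0.02]
ft_force: [-0.2, 0.6, 0.3]
opening: 0.0217
time: 23.8
eef_pos: [0.6992, -0.2282, 0.2354]
eef_rot: [3.14, -0.003, 0.02]
ft_force: [-0.7, 0.7, 4.5]
opening: 0.0105
[ 0.69915396 -0.22824514  0.23540939] 1.1303395438170387 [-0.67728505  0.71827189  4.45352455] 0.0105015011706804
```

View pics/C_wrist.png

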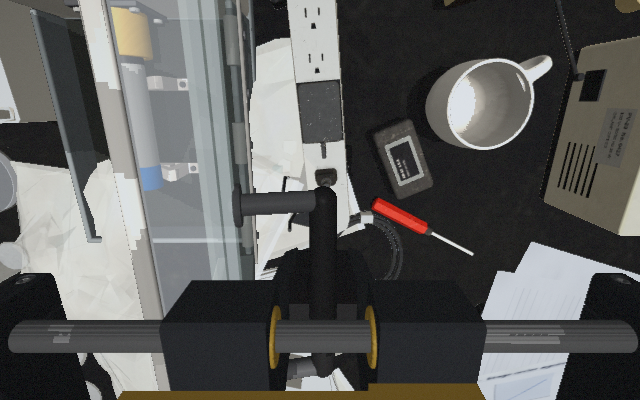

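View pics/C_side.png

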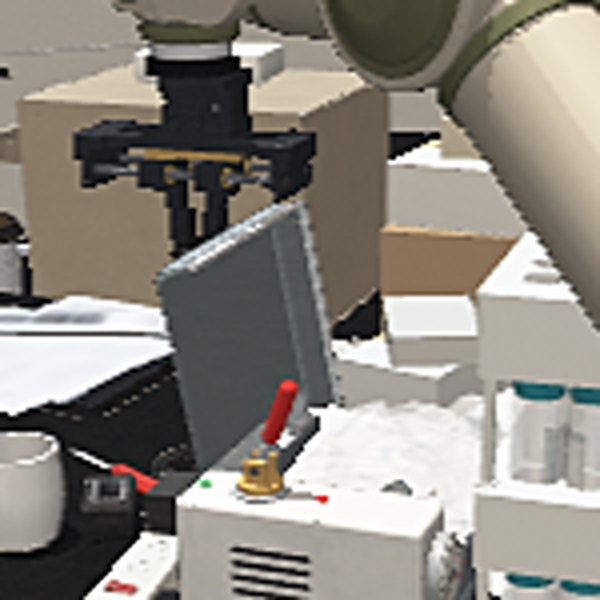

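The handle is gripped, at a guard angle of about 1.75. I'll lower it along the arc.

```bash
python3 -m pendant '[0,-12,0,-4,0,0,-24,0,-7,0,0,-41,0,-10,0,0,-59,0,-12,0,0,-76,0,-12,0,0,-94,0,-10,0,0,-112,0,-7,0,0,-129,0,-2,0,0,-129,0,-2,0]'
python3 - <<'E'
from h import *
p,M,q=tool(); print(p,np.degrees(q["eef_rot"][2]),q["ft_force"],q["opening"])
s=snap("side"); crop(s,250,60,400,210,4,"D_side.png")
E
```

```text
time: 24.65
eef_pos: [0.568, -0.2306, 0.237]
eef_rot: [3.141, -0.001, 0.019]
ft_force: [-5.6, 3.5, 8.4]
opening: 0.0095
[ 0.56800756 -0.23060013  0.23698075] 1.0913176652361913 [-5.58059461  3.52575889  8.38743738] 0.00947126651098283
```

View pics/D_side.png

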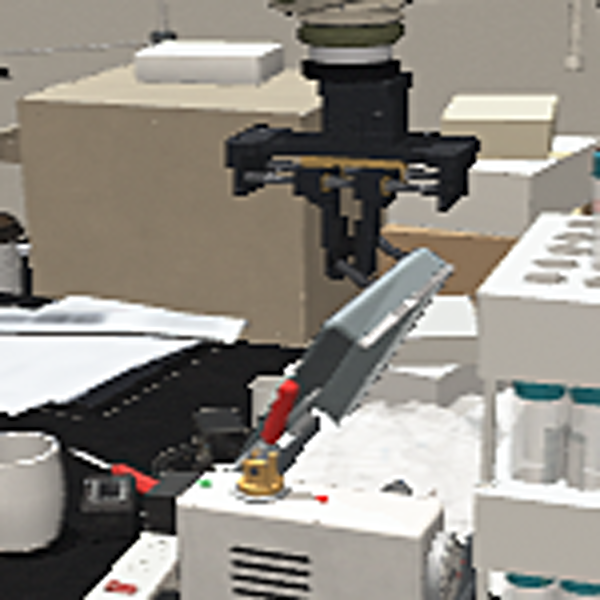

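```bash
python3 -m pendant '[0,-16,0,7,0,0,-32,0,15,0,0,-47,0,24,0,0,-61,0,36,0,0,-73,0,48,0,0,-84,0,62,0,0,-94,0,77,0,0,-103,0,92,0,0,-103,0,92,0]'
python3 - <<'E'
from h import *
p,M,q=tool(); print(p,np.degrees(q["eef_rot"][2]),q["ft_force"],q["opening"])
E
```

```text
time: 25.45
eef_pos: [0.4657, -0.2324, 0.1414]
eef_rot: [-3.14, 0.002, 0.019]
ft_force: [-0.8, 0.8, -2.0]
opening: 0.0086
[ 0.46566078 -0.23239789  0.14140892] 1.0846433184109872 [-0.81825962  0.78924959 -1.98914441] 0.008568328638886888
```

```bash
python3 -m pendant '[0,-5,0,10,0,0,-8,0,18,0,0,-10,0,24,0,0,-10,0,24,0]'
python3 - <<'E'
from h import *
p,M,q=tool(); print(p,q["ft_force"],q["opening"])
s=snap("side"); crop(s,270,120,420,230,5,"E_side.png")
E
```

```text
time: 25.78
eef_pos: [0.4569, -0.2326, 0.1185]
eef_rot: [-3.141, 0.0, 0.02]
ft_force: [2.1, 3.5, -3.3]
opening: 0.0082
[ 0.45692514 -0.23260995  0.11846575] [ 2.12804762  3.5195945  -3.27147918] 0.008154611202999318
```

View pics/E_side.png

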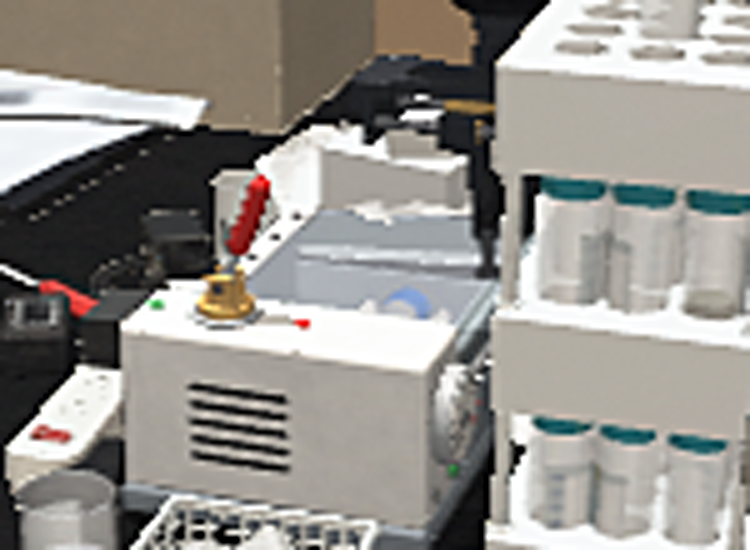

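```bash
python3 -m pendant '[0,-1,0,3,0,0,-1,0,5,0,0,-1,0,6,0]'; python3 -m pendant '[0,0,0,1,0,0,0,0,2,0,0,0,0,2,0]'
```

```text
time: 26.08
eef_pos: [0.4555, -0.2327, 0.1133]
eef_rot: [-3.141, 0.001, 0.02]
ft_force: [-5.7, 5.0, 3.1]
opening: 0.0077
time: 26.33
eef_pos: [0.4549, -0.2327, 0.1111]
eef_rot: [-3.141, 0.003, 0.02]
ft_force: [-6.5, 4.0, 1.5]
opening: 0.0081
```

```bash
python3 -m pendant '[0.3,0,0,0,0,0.3,0,0,0,0,0.3,0,0,0,0,0.3,0,0,-25,0,0.3,0,0,-55,0,0,0,0,-60,0,0,0,0,-60,0,0,0,0,-60,0,0,0,0,-60,0]'; python3 -m pendant '[0,0,0,10,0,0,0,0,18,0,0,0,0,24,0,0,0,0,26,0,0,0,0,28,0,0,0,0,28,0]'
```

```text
time: 27.08
eef_pos: [0.4554, -0.2326, 0.1698]
eef_rot: [-3.14, 0.002, 0.02]
ft_force: [-0.5, -0.7, -0.3]
opening: 0.0017
time: 27.58
eef_pos: [0.4557, -0.2328, 0.1425]
eef_rot: [-3.141, 0.001, 0.02]
ft_force: [0.2, 0.0, 0.0]
opening: 0.0006
```

Run:
```python
from h import *
p,M,q=tool(); print(p,q["ft_force"],q["opening"])
snap("wrist","F_wrist.png")
```

```text
[ 0.45565802 -0.23280404  0.14248237] [0.23254246 0.04216097 0.00275316] 0.0005793096781818266
```

View pics/F_wrist.png

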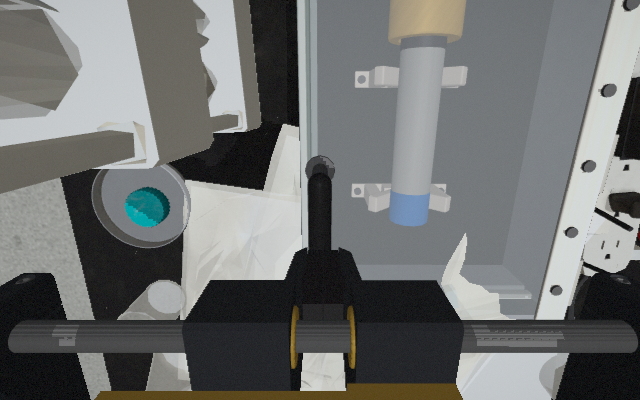

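```bash
python3 -m pendant '[0,0,0,1,0,0,0,0,2,0,0,0,0,3,0,0,0,0,3,0]'; python3 -m pendant '[0,0,0,1,0,0,0,0,1,0]'
```

```text
time: 27.97
eef_pos: [0.456, -0.233, 0.1412]
eef_rot: [3.141, -0.001, 0.02]
ft_force: [-2.8, 0.8, 9.0]
opening: 0.0001
time: 28.13
eef_pos: [0.456, -0.2331, 0.141]
eef_rot: [3.14, -0.001, 0.02]
ft_force: [-5.3, 4.2, 17.3]
opening: 0.0006
```

Force rises to 17 N with the fingertips at bar-top height (0.141 m), so the guard is fully shut. Next is the valve. I'll turn the gripper 90° so its narrow side faces the tall white rack.

```bash
python3 -m pendant '[0,0,0,-30,0,0,10,0,-70,0,0,30,0,-110,0,0,50,0,-150,7,0,70,0,-160,14,0,80,0,-160,21,0,80,0,-160,28,0,80,0,-160,35,0,80,0,-160,42,0,80,0,-160,49]'; python3 -m pendant '[0,0,0,0,7,0,0,0,0,14,0,0,0,0,21,0,0,0,0,28,0,0,0,0,35,0,0,0,0,41,0,0,0,0,41,0,0,0,0,41]'
python3 - <<'E'
from h import *
p,M,q=tool(); print(p,np.degrees(q["eef_rot"][2]),q["ft_force"],q["joints"].round(2))
print((M.T@(np.array([.505,-.041,.30])-p)*1000).round(1))
s=snap("side"); crop(s,270,100,420,210,5,"G_side.png"); t=snap("wrist","G_wrist.png")
E
```

```text
time: 28.97
eef_pos: [0.5358, -0.2312, 0.2989]
eef_rot: [-3.142, 0.0, -0.841]
ft_force: [0.1, -0.4, 0.2]
opening: 0.0001
time: 29.63
eef_pos: [0.5358, -0.2313, 0.299]
eef_rot: [-3.141, -0.0, -1.548]
ft_force: [-0.3, 0.3, -0.9]
opening: 0.0002
[ 0.53576013 -0.23129614  0.29899008] -88.685799938569 [-0.33585467  0.25506821 -0.88212506] [-0.61  0.41  1.2   0.    1.53  0.94]
[-191.    26.4   -1. ]
```

View pics/G_side.png

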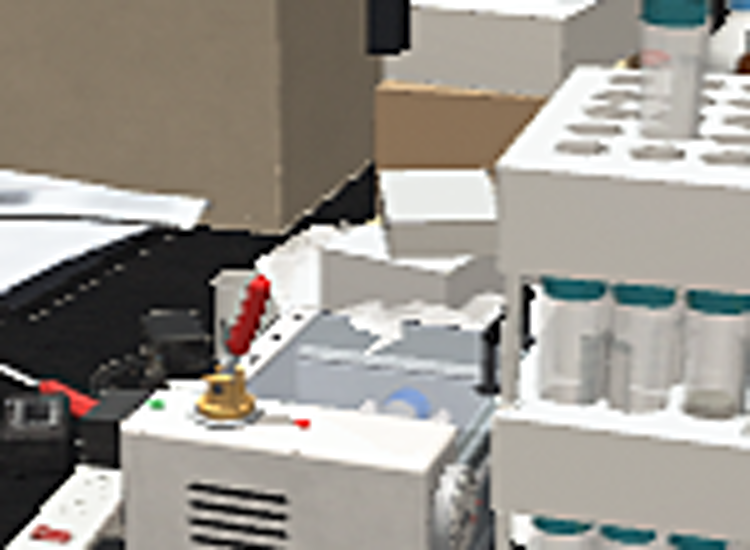

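View pics/G_wrist.png

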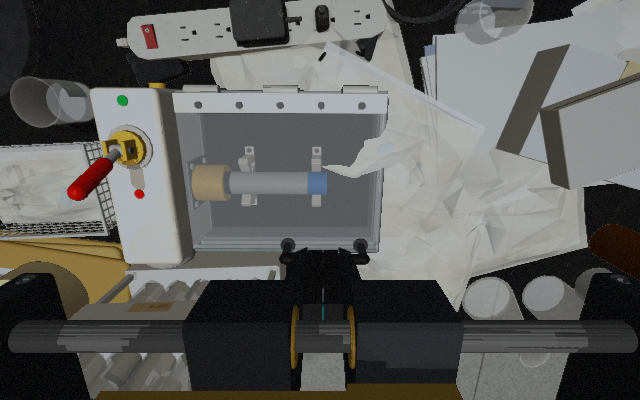

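The guard looks shut and the tube is in place. Moving to the front of the toggle.

```bash
python3 -m pendant '[0,-40,10,0,0,0,-80,20,0,0,0,-120,27,0,0,0,-160,27,0,0,0,-191,27,0,0,0,-191,27,0,0,0,-191,27,40,0,0,-191,27,80,0,0,-191,27,118,0,0,-191,27,118,0]'
python3 - <<'E'
from h import *
p,M,q=tool(); print(p,np.degrees(q["eef_rot"][2]),q["ft_force"])
t=snap("wrist","H_wrist.png")
E
```

```text
time: 30.57
eef_pos: [0.502, -0.0403, 0.175]
eef_rot: [3.131, 0.004, -1.55]
ft_force: [-1.1, 1.1, -1.4]
opening: 0.0007
[ 0.50199014 -0.04028717  0.17497387] -88.78784893203903 [-1.095728    1.06165505 -1.36884618]
```

View pics/H_wrist.png

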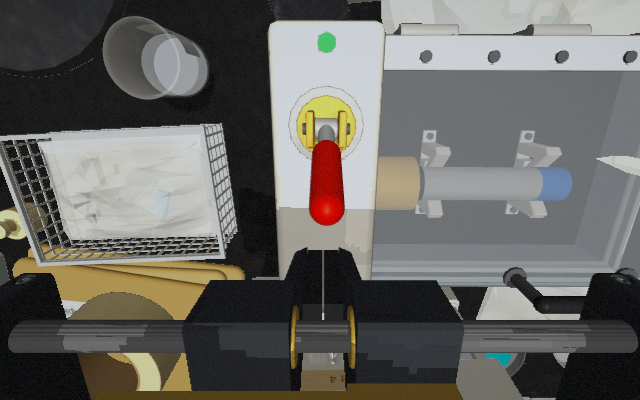

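```bash
python3 -m pendant '[0,0,-12,0,0,0,0,-24,0,0,0,0,-34,0,0,0,0,-44,0,0,0,0,-52,0,0,0,0,-58,0,0,0,0,-62,0,0,0,0,-62,0,0]'; python3 -m pendant '[0,0,-3,0,0,0,0,-5,0,0,0,0,-5,0,0]';python3 - <<'E'
from h import *
t=snap("wrist","I_wrist.png")
E
```

```text
time: 31.28
eef_pos: [0.568, -0.04, 0.1825]
eef_rot: [-3.139, -0.001, -1.551]
ft_force: [0.1, -0.6, 0.7]
opening: 0.0004
time: 31.53
eef_pos: [0.5715, -0.0398, 0.1811]
eef_rot: [3.14, -0.0, -1.551]
ft_force: [-4.7, -1.4, 4.4]
opening: 0.0006
```

View pics/I_wrist.png

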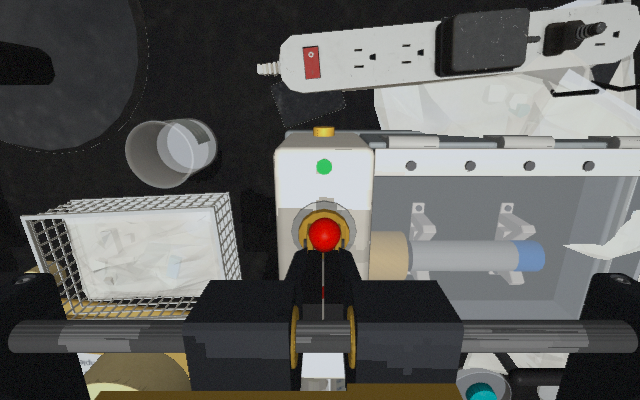

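```bash
python3 -m pendant '[0,0,-2,0,0,0,0,-3,0,0,0,0,-3,0,0]'; python3 -m pendant '[0,0,-2,0,0,0,0,-3,0,0,0,0,-3,0,0]'
python3 - <<'E'
from h import *
t=snap("wrist")
hsv=cv2.cvtColor(t["frame"],cv2.COLOR_RGB2HSV);m=((hsv[...,0]<6)|(hsv[...,0]>174))&(hsv[...,1]>200)&(hsv[...,2]>120);m[:150]=0;m[290:]=0;m[:,:290]=0;m[:,360:]=0
ys,xs=np.nonzero(m);print(xs.mean(),ys.mean(),ys.min(),ys.max(),onz(t,xs.mean(),ys.mean(),.2))
E
```

```text
time: 31.83
eef_pos: [0.5724, -0.0398, 0.1809]
eef_rot: [3.134, -0.0, -1.551]
ft_force: [-18.2, -2.7, 7.8]
opening: 0.0002
time: 32.08
eef_pos: [0.5732, -0.0398, 0.1807]
eef_rot: [3.127, -0.0, -1.551]
ft_force: [-31.3, -3.8, 14.9]
opening: 0.0
323.984126984127 237.83201058201058 223 253 [ 0.59850781 -0.04003228  0.2       ]
```

The lever is at its far stop, with the tip at x = 0.598, 29 mm past the pivot. I'll back off, lift clear and check.

```bash
python3 -m pendant '[0,0,10,0,0,0,0,30,0,0,0,0,55,0,0,0,0,55,-40,0,0,0,55,-80,0,0,0,55,-120,0,0,60,40,-150,0,0,100,20,-150,0,0,100,20,-150,0,0,100,20,-150,0]'
python3 - <<'E'
from h import *
p,M,q=tool(); print(p,q["ft_force"])
s=snap("wrist","J_wrist.png"); s=snap("side"); crop(s,200,100,420,320,3.5,"J_side.png")
E
```

```text
time: 32.97
eef_pos: [0.561, -0.1441, 0.331]
eef_rot: [-3.141, -0.001, -1.555]
ft_force: [-1.0, 0.4, -1.2]
opening: 0.0002
[ 0.56097555 -0.14406886  0.33097436] [-0.98603363  0.4331842  -1.23933565]
```

View pics/J_wrist.png

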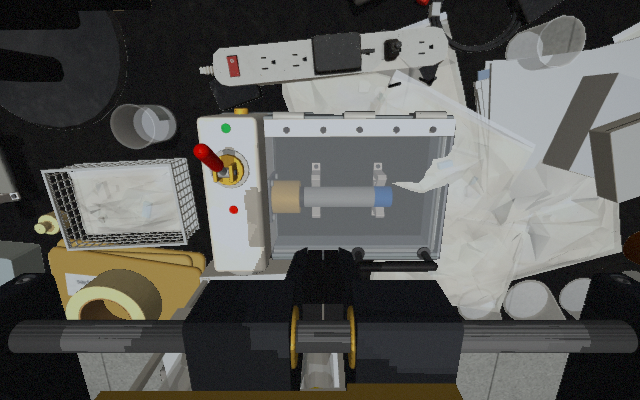

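View pics/J_side.png

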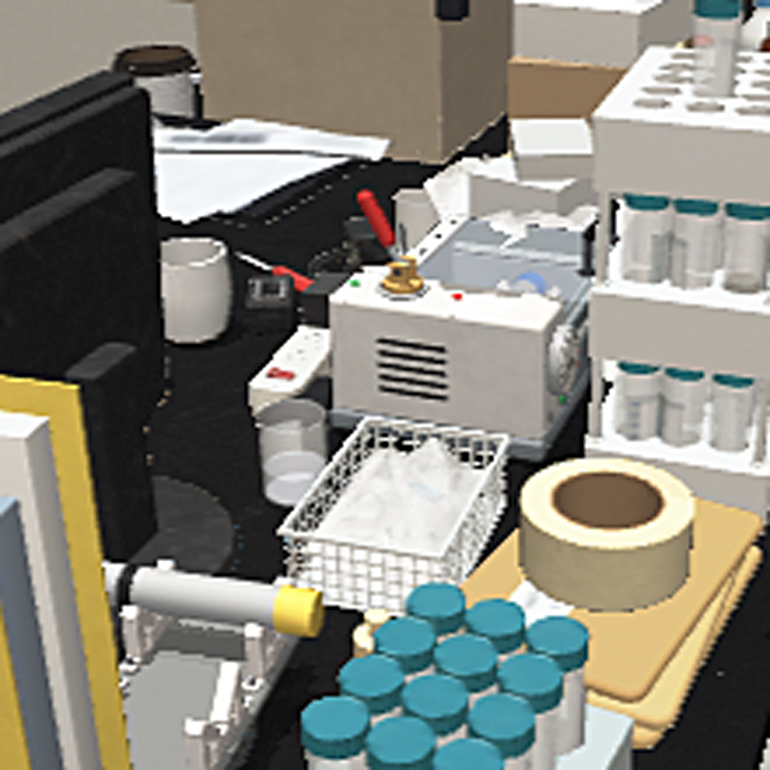

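Run:
```python
from h import *
s=snap("wrist"); crop(s,255,150,405,260,5,"K.png")
```

```text
(no output)
```

View pics/K.png

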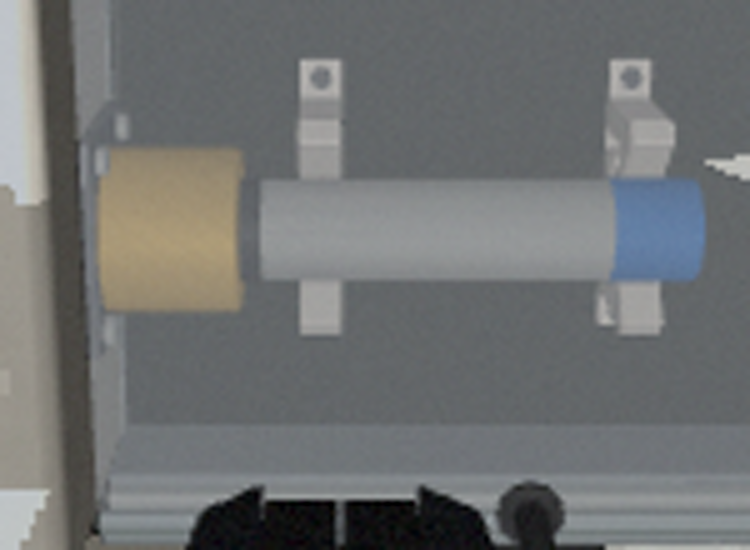

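The band still shows about 5–6 mm at the mouth, the guard is shut and the toggle leans back. Handing in.

```bash
python3 -c "
from rig import workorder
print(workorder.job_done())"
```

```text
the job is handed in; nothing more can be done
None
```

I completed the leak test in the order asked and handed it in at about 33 s of robot time; no verdict was reported.

- **What I did:** I opened the guard to about 1.75 rad and laid the blue-capped tube in the two saddles. I slid its nose into the port, let go, lowered the guard shut, and then threw the toggle.
- **Extra step:** The binder stands too close to the rack to grip the tube at its middle. I dragged the tube about 29 mm along the rack by its cap, lifted it gripped towards the cap end, and regripped it at its middle in the station.
- **Tube depth:** About 6 mm of the 10 mm band showed outside the mouth before closing, and about 5 mm in the last picture through the shut guard. The mouth therefore lies on the band, within about 1 mm of its middle.
- **Guard:** When I pressed on the handle, the force rose to 17 N with the bar top at 141 mm, which is the shut height.
- **Valve:** The tip measured 29 mm behind its pivot, with the lever pressing against its stop at about 31 N from the fingertips. It stayed leaning back after I let go.
- **Other things:** The last pictures show the yellow-capped tube in its rack and the beaker, weight and tape undisturbed. The gripper ended clear of everything.
- **One disagreement:** In the pictures the paper pile reaches into the station's well, but the tube passed through it with no force, so I ignored it.

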